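# Wind the ratchet table back to its stop

## Robot

A 6-joint arm with a two-finger parallel gripper is mounted at the origin on the work surface. World frame = base frame: x ahead of the robot, y to its left, z up, the work surface at z = 0. Lengths are in m, angles in rad, forces in N, time in s.
With the tool pointing down it reaches from about 0.425 to 0.95 m from the base axis. Payload 3.5 kg.
Tool frame: the origin (TCP) lies at the very end of the fingers, on their centre line; the grasp point (between the pads) lies behind it (ctrl.grasp_offset is the z of the grasp point in the tool frame, in m); z points along the fingers, x is the direction in which the jaws open and shut, and the axes are right-handed (so a half turn about z gives the same grasp; the last joint's range is limited). The gripper opens to 85 mm and grips with 20 to 120 N. Pads are 22 mm wide; open, the fingers measure 114 mm over their backs; the gripper's body (76 mm by 85 mm) begins 54 mm behind the grasp point. The pads swing forward as they close: fully open they stand 13 mm farther back than shut.
Start: joints at [1.037, 0.286, 1.577, -0, 1.279, -0.15], TCP at [0.253, 0.626, 0.208] pointing down, gripper open.
Joint ranges: [-2.77, 2.77], [-0.9, 2.22], [0.21, 2.48], [-1.53, 4.67], [0.24, 2.81], [-2.84, 2.84]. Speed limits (rad/s): [2.79, 2.79, 3.14, 3.14, 3.14, 3.14].

## Interface

Orientations are given as a unit quaternion [x, y, z, w].
In Python, from plant import ctrl gives the robot as it stands.
- The arm moves only by the shell command python3 -m jog 'ROWS' [FORCE]. ROWS is JSON, a list of rows, each an object with "grip": the closure, from 0 (fully open) to 1 (shut); "xyz": the shift along the tool's x, y, z in m, a list of three; "dr": the turn, a rotation vector about the tool's x, y, z in rad, a list of three. A call has 1 to 12 rows; each row is the pose to reach, as a shift and turn from the pose commanded when the call began, along the tool's axes at that moment; what a row does not reach only later rows make up. A row lasts 1/12 s, in which the tool goes at most 41.7 mm and 7.16 degrees, less where a joint would pass 70% of its speed; a pose out of reach is approached as far as the arm can. A call with a gripper value outside its range is refused whole. The fingers move at their own pace and stop on an object; FORCE is the grip in N (left out, the last holds). Time passes only in rows, so rows that repeat a pose let the fingers close. It gives the time, the measured TCP pose, the force and the opening at its end, in the units of the state.
- ctrl.get_state(): the state, without advancing time (a new reading comes with each control period).
- ctrl.read_camera(name): name is "side" or "top"; returns the picture (400x640x3 uint8, red, green, blue); there is no depth.
- ctrl.get_calibration(name): a dict with "mtx" (3x3 intrinsics, pixels), "k1" (the pictures are not rectified: a ray, as slopes to the right and down, at radius r is drawn at 1 + k1 r^2 times it, then the intrinsics apply), "R" (3x3) and "t" (3): a world point X has camera coordinates R X + t. Camera axes: x right, y down, z forward; pixel columns grow to the right and rows downward; lengths in m; the calibration is good to about 2 mm. A picture is of the moment at which its call begins. get_calibration takes no time and is no camera call.
- ctrl.sign_off(): hands the job in, once; it reports no verdict.
The state is a dict: "time": time; "qpos": joint angles; "dq": joint speeds; "joint_efforts": joint torques, N m; "eef_pos": TCP position; "tcp_rot": TCP orientation; "contact_force": force on the tool from outside, world axes, zero at the start; "wrist_torque": the same for the moment, N m; "opening": opening from 0.0 (shut) to 1.0 (fully open).
Only numpy, scipy, OpenCV 4.12 (cv2) and the standard library are available. Lean on these libraries where they do the work, as an engineer would, in place of code of your own. Each camera call takes 0.05 s, during which the arm holds its last target.

## Task

The flat ratchet table on the mould bench has been stepped forward and has to go back to its start. Lift the pawl clear of the teeth and throw it right back so that it stays up, turn the wheel backward (clockwise seen from above) by its handle until the lug rests fully against the stop without ramming it, then lower the pawl gently so that it sits fully down between the teeth again. Never force the wheel against the lowered pawl, let go of everything at the end, and leave the loose things around where they are.

Things in the scene. Friction and masses are not known exactly. Their poses are not given: they have to be found in the camera images.
- base: the ratchet table's fixed steel base plate, 260 x 370 x 15 mm, origin on the bench under the axle, +y level towards the pawl bracket, z up. On it a flat steel wheel 220 mm across turns about an upright axle; wheel top 50 mm above the bench. A ring of 15 saw teeth 8 mm high stands on its edge (86 to 108 mm from the axis). In its middle a 36 mm block with four brass pins, up to 92 mm above the bench.
- axle (a point): the point on the wheel's upright axis 58 mm above the bench, level with the tooth tips; its axes are those of the base plate.
- wheel (a joint): turn of the wheel, rad: about 0 (within 0.035) with its lug against the stop, growing forward (counter-clockwise from above). Starts 0.9 to 1.9 forward. Backward is clockwise; with the pawl down it goes back less than one tooth (24 degrees). It turns stiffly (5.5 N at the handle along its circle; a hand guided a little off the circle feels 5 to 11 N) and stays where left.
- handle (a point): the wheel's handle: an upright round black grip 22 mm across, standing on the wheel 65 mm from the axle, from 65 to 125 mm above the bench. This point is on its centre line, 105 mm above the bench. With the wheel against the stop it stands at about x -56, y -33 mm in the base's axes.
- pawl (a joint): swing of the pawl, rad: 0 = down, nose fully in a tooth gap; about 0.10 with the nose on a tooth tip; 2.0 = thrown right back on its rear rest. Beyond about 1.75 it stays back by its own weight; short of that it falls down again on release. Positive lifts the nose up and back over the hinge. Weighs about 160 g; free hinge.
- pawl_hinge (a point): middle of the pawl's level hinge pin, in a bracket on the base plate, 175 mm from the axle along the base's +y and 85 mm above the bench. The hinge line runs along the base's x.
- pawl_bar (a point): middle of the pawl's lifting bar: round steel, 10 mm thick, parallel to the hinge, sticking out 60 mm towards the base's -x from the pawl's arm (16 mm wide), with a 14 mm ball end. The point is 42 mm to -x of the arm's middle; pawl down, it is 80 mm from the hinge line towards the axle and 8 mm above it (93 mm above the bench). It circles the hinge as the pawl swings.
- lug_face (a point): the middle of the face of the wheel's lug (a 14 x 22 x 20 mm steel block on the rim) that meets the stop, 121 mm from the axle, 36 mm above the bench, 90 degrees counter-clockwise of the handle seen from above.
- stop_face (a point): the middle of the face of the fixed stop (a 26 x 20 x 35 mm pale metal block on the base plate beside the wheel) that the lug meets when the wheel is turned fully back; then this point and the lug's meet. The stop is adjustable: its place differs a little each time. It takes a push of up to 14 N from the lug (25 N at the handle over the drag).
- core_a: a brass core pin, 22 mm wide foot, 48 mm tall, standing loose on the base plate beside the pawl bracket; leave it where it is. Origin at the centre of its underside
- bush: a steel guide bush (ring 30 mm wide, 24 mm tall) standing loose on the base plate's corner; leave it where it is. Origin at the centre of its underside
- core_b: a brass core pin, 48 mm tall, standing on the bench past the pawl bracket; leave it where it is. Origin at the centre of its underside
- pillar: a steel guide pillar 32 mm wide, 90 mm tall, standing on the bench past the pawl bracket; leave it where it is. Origin at the centre of its underside
- wrench: a wrench lying on the bench beside the base plate; leave it where it is. Origin at the centre of its underside
- driver: a screwdriver lying on the bench beside the base plate; leave it where it is. Origin at the centre of its underside
- oil: a closed grey oil bottle, 50 mm wide, 110 mm tall; leave it where it is. Origin at the centre of its underside

How it is judged:
On the way, in this order (a step that is already met when the one before it is completed fails the run):
1. the pawl is thrown right back, with the wheel still forward (value of joint pawl above 1.75 rad and value of joint wheel above 0.6 rad), for 0.2 s.
2. with the pawl still up, the wheel is turned back until its lug rests against the stop (distance between lug_face and stop_face below 0.0015 m and value of joint pawl above 0.3 rad), for 0.2 s.
At the end, for the whole second after the job is handed in: The wheel's lug face is within 1.5 mm of the stop's face, the pawl is down with its nose in a tooth gap (pawl joint under 0.04), both are at rest, and the loose things stand where they stood (distance between lug_face and stop_face below 0.0015 m and value of joint pawl below 0.04 rad and velocity of joint wheel between -0.05 and 0.05 rad/s and velocity of joint pawl between -0.1 and 0.1 rad/s); the robot touches nothing.
It fails at once if the wheel is forced against the pawl, or the pawl slammed onto the wheel, with more than 20 N (contact force between pawl and wheel above 20 N).
It fails at once if the lug is pressed against the stop with more than 14 N (contact force between wheel and stop above 14 N).
It fails at once if with the wheel at its stop, the pawl is let fall into the teeth (from more than about 20 mm) and slams down (distance between lug_face and stop_face below 0.03 m and value of joint pawl below 0.35 rad and velocity of joint pawl below -6 rad/s).
It fails at once if a loose bystander is moved by more than 30 mm (distance of any of core_a, bush, core_b, pillar, wrench, driver, oil from where it was at the start of the episode above 0.03 m).
It also fails if it takes over 66 s, if anything falls off the work surface, if the arm or the gripper's body presses on something with over 40 N, if the wrist force passes 120 N, or if a joint passes its speed limit or range.

## Working session

There is one attempt and no reset: what is moved stays moved. The work goes in short steps, Python scripts to look and compute and a shell command to move; the robot and the scene stay as the last step left them, time stands still between calls to the robot, and variables do not carry over. Pictures are saved under pics/ and viewed, and the job is handed in when it is done.

```bash
ls; mkdir -p pics; python3 - <<'E'
from plant import ctrl
import cv2
print(ctrl.get_state()); print(ctrl.grasp_offset)
for n in("side","top"):
    im=ctrl.read_camera(n); cv2.imwrite(f"pics/{n}0.png",im[:,:,::-1])
    print(n,ctrl.get_calibration(n))
E
```

```text
pics
{'time': 0.0, 'qpos': array([ 1.03701724e+00,  2.87203486e-01,  1.57813192e+00,  5.27744142e-06,
        1.27863530e+00, -1.50004791e-01]), 'dq': array([ 0.00160156, -0.00053126, -0.00079868,  0.00095063, -0.00070652,
        0.00069025]), 'joint_efforts': array([-1.32996804e-03, -4.05986953e+01, -2.92622995e+01, -1.94421996e-04,
        5.87987801e-03,  4.62328458e-06]), 'eef_pos': array([0.25234853, 0.62529847, 0.20634645]), 'tcp_rot': array([ 8.28982010e-01,  5.59274005e-01, -1.07507232e-03,  5.07939072e-04]), 'contact_force': array([-0.20931079, -0.86059677,  0.60666634]), 'wrist_torque': array([0.04980879, 0.0369614 , 0.024707  ]), 'opening': 1.0002400658667325}
-0.0187
side {'mtx': array([[495.22866867,   0.        , 320.0562158 ],
       [  0.        , 495.22866867, 205.00442267],
       [  0.        ,   0.        ,   1.        ]]), 'k1': 0.030646414365503628, 'R': array([[ 8.82275368e-01, -4.70733653e-01,  4.43982210e-05],
       [-3.35836430e-01, -6.29509525e-01, -7.00665148e-01],
       [ 3.29854614e-01,  6.18164691e-01, -7.13490258e-01]]), 't': array([-0.50671133,  0.24560629,  0.93551928])}
top {'mtx': array([[378.89620774,   0.        , 312.28524082],
       [  0.        , 378.89620774, 200.34120594],
       [  0.        ,   0.        ,   1.        ]]), 'k1': -0.028553934872046646, 'R': array([[-0.02851743, -0.99952085, -0.01203458],
       [-0.99416327,  0.02961367, -0.10374209],
       [ 0.10404877,  0.00900588, -0.99453142]]), 't': array([0.00680491, 0.57309831, 1.00360203])}
```

View pics/side0.png

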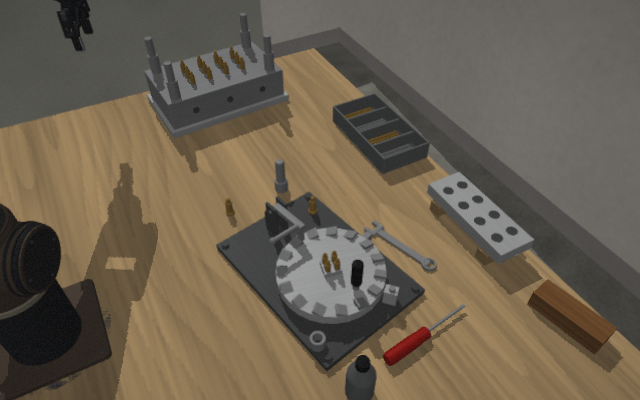

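View pics/top0.png

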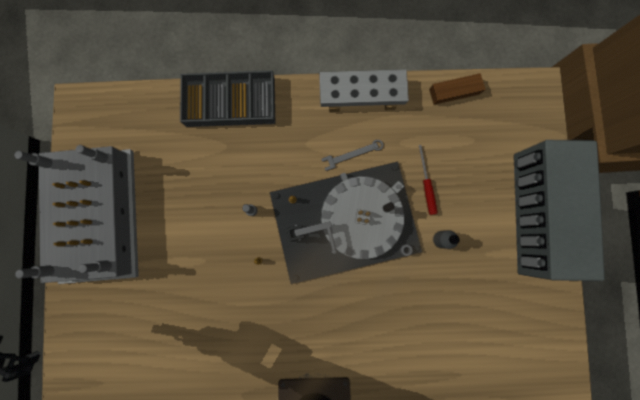

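The overview shows the fixture near the top picture's (345,222) and the side picture's (325,275). The pawl bracket is on the left (+y world), with the pawl bar by (335,238). Next I'll enlarge both.

```bash
python3 - <<'E'
import cv2
a=cv2.imread("pics/top0.png")[155:290,240:440]; cv2.imwrite("pics/top0z.png",cv2.resize(a,None,fx=4,fy=4,interpolation=cv2.INTER_CUBIC))
a=cv2.imread("pics/side0.png")[180:375,210:440]; cv2.imwrite("pics/side0z.png",cv2.resize(a,None,fx=3,fy=3,interpolation=cv2.INTER_CUBIC))
E
```

```text
(no output)
```

View pics/top0z.png

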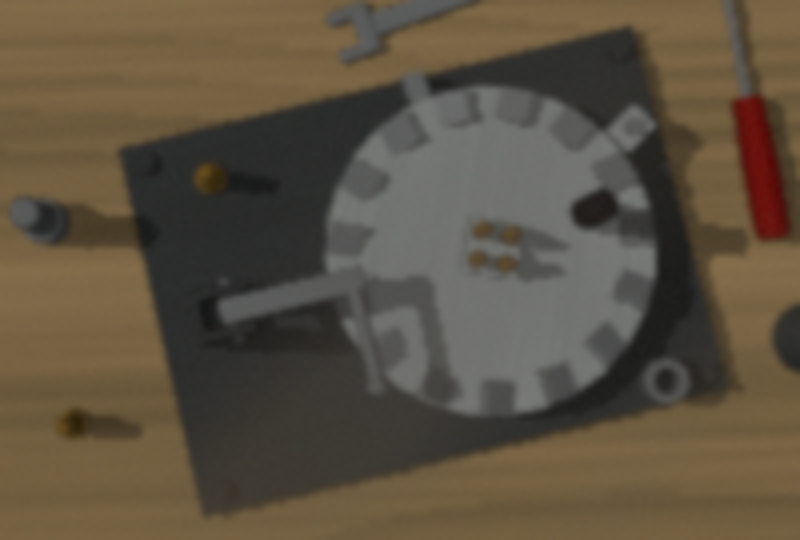

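View pics/side0z.png

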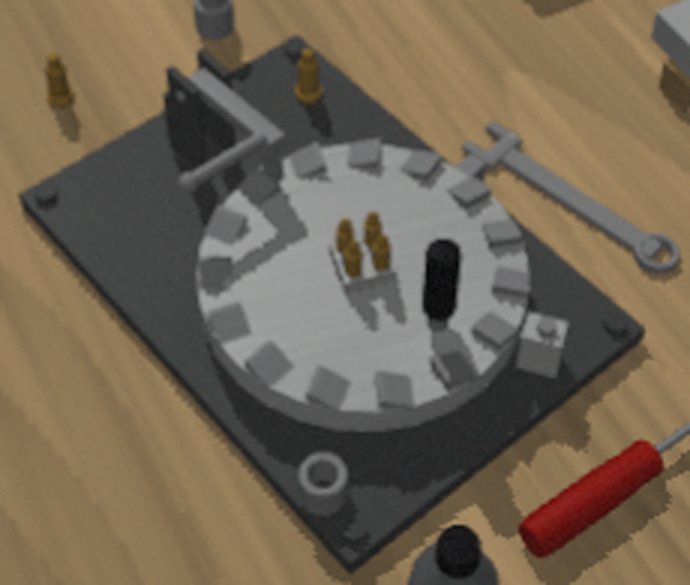

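```bash
cat > h.py <<'E'
import numpy as np, cv2
from plant import ctrl
from scipy.optimize import least_squares
C={n:ctrl.get_calibration(n) for n in("side","top")}
def proj(n,X):
    c=C[n]; X=np.atleast_2d(X); k=np.array([c["k1"],0,0,0,0.])
    return cv2.projectPoints(X.reshape(-1,1,3).astype(float),cv2.Rodrigues(c["R"])[0],c["t"],c["mtx"],k)[0].reshape(-1,2)
def ray(n,uv):
    c=C[n]; p=cv2.undistortPoints(np.array([[uv]],float),c["mtx"],np.array([c["k1"],0,0,0,0.]))[0,0]
    d=c["R"].T@np.array([p[0],p[1],1]); o=-c["R"].T@c["t"]; return o,d
def atz(n,uv,z):
    o,d=ray(n,uv); return o+d*(z-o[2])/d[2]
def tri(us,ut):
    A=[];b=[]
    for n,u in(("side",us),("top",ut)):
        o,d=ray(n,u); d/=np.linalg.norm(d); P=np.eye(3)-np.outer(d,d); A.append(P);b.append(P@o)
    return np.linalg.lstsq(np.vstack(A),np.hstack(b),rcond=None)[0]
def tz(x,y): return np.array([240+(x+.5)/4-.5,155+(y+.5)/4-.5])
def sz(x,y): return np.array([210+(x+.5)/3-.5,180+(y+.5)/3-.5])
E
cat > fit.py <<'E'
from h import *
cor=[(.13,1),(-.13,1),(-.13,-1),(.13,-1)]
obs=[]
T=[(120,150),(205,517),(730,388),(630,27)]; S=[(297,38),(22,197),(350,570),(643,330)]
def pts(p):
    x,y,a,yo=p[:4]; c,s=np.cos(a),np.sin(a)
    def W(bx,by,bz): return [x+c*bx-s*by,y+s*bx+c*by,bz]
    L=[W(bx,yo+.185*sy,.015) for bx,sy in cor]+[W(0,0,.051)]
    hx,hy=.065*np.cos(p[4]),.065*np.sin(p[4])
    return L,[W(hx,hy,.125),W(hx,hy,.065)],W
def res(p):
    L,H,W=pts(p)
    r=[proj("top",L)-np.array([tz(*q) for q in T]+[tz(491,250.5)]),proj("side",L)-np.array([sz(*q) for q in S]+[sz(363,279)])]
    r.append(proj("top",[np.mean(H,0)])-tz(594,210)); 
    r.append(proj("side",[np.mean(H,0)])-sz(440,280))
    return np.vstack(r).ravel()
r=least_squares(res,[.45,-.1,.2,.05,-1])
print(r.x); print(r.fun.reshape(-1,2).round(1))
L,H,W=pts(r.x)
print("handle",H[0],"wheel",r.x[4]-(np.arctan2(-33,-56)))
print("hinge",W(0,.175,.085),"bar",W(-.042,.095,.093))
# bar checks
print("bar ball tri",tri(sz(187,182),tz(376,388)),"pred",W(-.068,.095,.093))
print("tri plate", [tri(sz(*a),tz(*b)).round(4) for a,b in zip(S,T)])
E
python3 fit.py
```

```text
[ 0.5204331  -0.14496503  0.20723207  0.0452791  -1.43007747]
[[ 0.3  0.3]
 [ 0.4  1.1]
 [ 1.3  1.1]
 [ 1.8  0.1]
 [ 1.2  0.5]
 [-0.1 -1.5]
 [-1.9 -0.9]
 [-0.1 -1.1]
 [ 1.3 -0.2]
 [-0.2 -3.9]
 [ 1.2  0.2]
 [ 0.9  0.2]]
handle [np.float64(0.5425963008031596), np.float64(-0.2060697944157108), 0.125] wheel 1.1790110841622705
hinge [np.float64(0.4844265076431865), np.float64(0.02629070389194446), 0.085] bar [np.float64(0.45978529125176837), np.float64(-0.06063921302249477), 0.093]
bar ball tri [ 0.43501944 -0.06046711  0.09739633] pred [np.float64(0.4343415828390464), np.float64(-0.06598876461196292), 0.093]
tri plate [array([0.6017, 0.109 , 0.0079]), array([0.3488, 0.0549, 0.0088]), array([ 0.424 , -0.3071,  0.0068]), array([ 0.6778, -0.2511,  0.0084])]
```

```bash
sed -i 's/,sz(363,279)\]/]/; s/\[W(0,0,.051)\]/[W(0,0,.051)]/; s/proj("side",L)-np.array(\[sz(\*q) for q in S\]+\[sz(363,279)\])/proj("side",L[:4])-np.array([sz(*q) for q in S])/; s/proj("side",L)-/proj("side",L[:4])-/' fit.py
python3 fit.py
python3 - <<'E'
from h import *
for p in [(135,280),(135,150),(40,280)]: print(p,atz("top",p,.1))
st=ctrl.get_state(); print(proj("top",st["eef_pos"]),proj("side",st["eef_pos"]))
E
```

```text
[ 0.52064956 -0.14248024  0.207657    0.04296528 -1.4424504 ]
[[ 0.2  0.1]
 [ 0.4  0.9]
 [ 1.2  0.9]
 [ 1.7 -0.1]
 [ 0.3  0.4]
 [ 0.1 -1.6]
 [-1.6 -1.1]
 [ 0.2 -1.3]
 [ 1.6 -0.5]
 [ 0.3  0.4]
 [ 0.1 -0.5]]
handle [np.float64(0.5420811075912466), np.float64(-0.20384544470711025), 0.125] wheel 1.166638156751084
hinge [np.float64(0.484570189589263), np.float64(0.02876017577832779), 0.085] bar [np.float64(0.4599659147660542), np.float64(-0.0581802041404649), 0.093]
bar ball tri [ 0.43501944 -0.06046711  0.09739633] pred [np.float64(0.43452448184860776), np.float64(-0.06354056710458142), 0.093]
tri plate [array([0.6017, 0.109 , 0.0079]), array([0.3488, 0.0549, 0.0088]), array([ 0.424 , -0.3071,  0.0068]), array([ 0.6778, -0.2511,  0.0084])]
(135, 280) [0.37729932 0.44174202 0.1       ]
(135, 150) [0.71155303 0.44827489 0.1       ]
(40, 280) [0.38225199 0.68931151 0.1       ]
[[ 31.56825096 343.08308068]] [[90.25020388 55.02486254]]
```

```bash
python3 - <<'E'
import cv2
a=cv2.imread("pics/top0.png")[195:265,280:360]; cv2.imwrite("pics/top0y.png",cv2.resize(a,None,fx=8,fy=8,interpolation=cv2.INTER_CUBIC))
a=cv2.imread("pics/side0.png")[190:265,250:350]; cv2.imwrite("pics/side0y.png",cv2.resize(a,None,fx=8,fy=8,interpolation=cv2.INTER_CUBIC))
E
```

```text
(no output)
```

View pics/top0y.png

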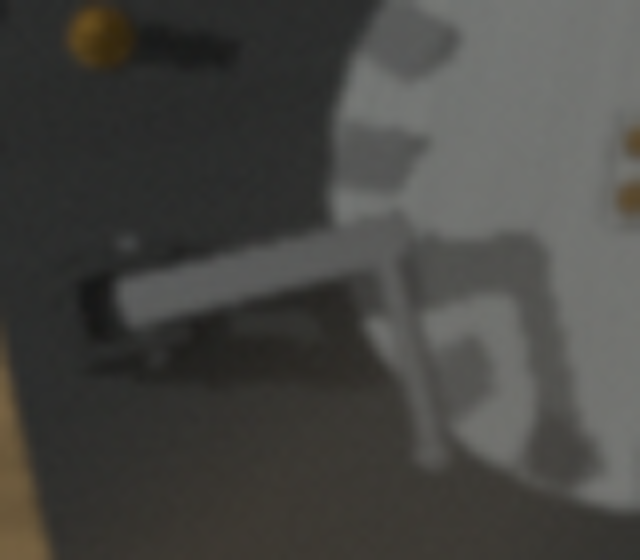

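View pics/side0y.png

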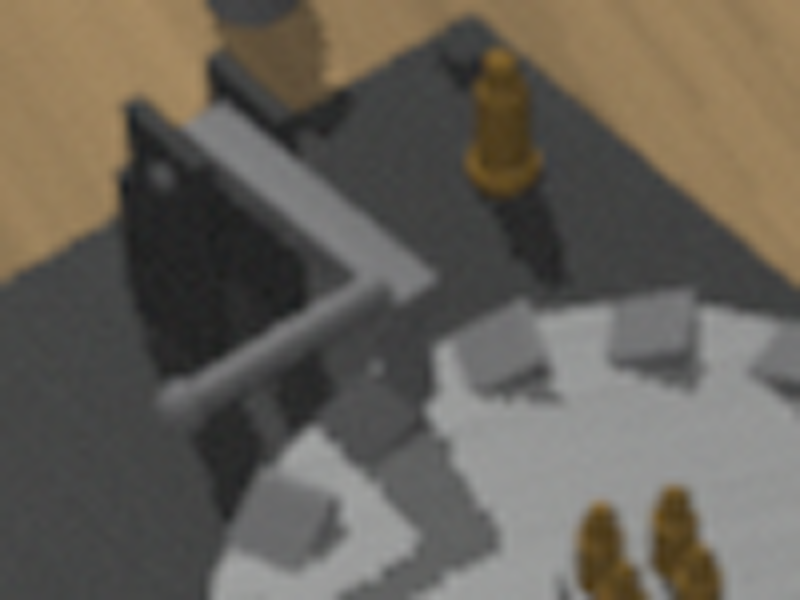

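```bash
python3 - <<'E'
from h import *
b=tri((271.9,240.4),(333.7,252.7)); e=tri((297.3,225.6),(329.1,227.2)); print(b,e,e-b,np.linalg.norm(e-b), np.degrees(np.arctan2(*(e-b)[1::-1])))
print("hinge pins", tri((270.2,212.2),(299.5,239.5)))
print(atz("top",(333.7,252.7),.093),atz("side",(271.9,240.4),.093))
E
```

```text
[ 0.43343247 -0.06092267  0.09839497] [ 0.49590172 -0.05080724  0.09941995] [0.06246925 0.01011543 0.00102498] 0.0632912322361101 9.197873304958692
hinge pins [0.46797115 0.02516618 0.08187739]
[ 0.43204935 -0.06070351  0.093     ] [ 0.43617646 -0.05701946  0.093     ]
```

```bash
python3 -m jog '[{"grip":0,"xyz":[0,0,-0.04],"dr":[0,0,0.1]},{"grip":0,"xyz":[0,0,-0.08],"dr":[0,0,0.2]},{"grip":0,"xyz":[-0.04,0.04,-0.1],"dr":[0,0,0.3]},{"grip":0,"xyz":[-0.06,0.07,-0.1],"dr":[0,0,0.4]},{"grip":0,"xyz":[-0.08,0.11,-0.1],"dr":[0,0,0.5]},{"grip":0,"xyz":[-0.1,0.15,-0.1],"dr":[0,0,0.6]},{"grip":0,"xyz":[-0.12,0.19,-0.1],"dr":[0,0,0.7]},{"grip":0,"xyz":[-0.14,0.23,-0.1],"dr":[0,0,0.8]},{"grip":0,"xyz":[-0.15,0.27,-0.1],"dr":[0,0,0.9]},{"grip":0,"xyz":[-0.16,0.31,-0.1],"dr":[0,0,1.0]},{"grip":0,"xyz":[-0.164,0.332,-0.1],"dr":[0,0,1.1]},{"grip":0,"xyz":[-0.164,0.332,-0.1],"dr":[0,0,1.2]}]' 20
cat > go.py <<'E'
import sys
from h import *
from scipy.spatial.transform import Rotation as R
st=ctrl.get_state(); q=R.from_quat(st["tcp_rot"])
tgt=np.array([float(v) for v in sys.argv[1:4]]); head=float(sys.argv[4])if len(sys.argv)>4 else -78.1
h=np.radians(head); c,s=np.cos(h),np.sin(h)
M=R.from_matrix(np.array([[c,s,0],[s,-c,0],[0,0,-1.]]))
print("t",st["time"].__round__(2),"pos",st["eef_pos"].round(4),"F",st["contact_force"].round(2),"op",round(st["opening"],3))
print("xyz",q.inv().apply(tgt-st["eef_pos"]).round(4),"dr",(q.inv()*M).as_rotvec().round(3),"q",st["qpos"].round(2))
E
python3 go.py 0.459 -0.057 0.20
```

```text
time: 1.1
eef_pos: [0.5037, 0.3448, 0.3065]
tcp_rot: [1.0, -0.012, 0.0, 0.001]
contact_force: [-0.3, 0.1, 0.2]
opening: 0.998
t 1.1 pos [0.5037 0.3448 0.3065] F [-0.35  0.06  0.18] op 0.998
xyz [-0.035   0.4025  0.1076] dr [ 0.002 -0.003  1.339] q [ 0.44  0.09  1.63 -0.    1.43  0.46]
```

```bash
python3 -m jog '[{"grip":0,"xyz":[0,0.04,0],"dr":[0,0,0.11]},{"grip":0,"xyz":[0,0.08,0],"dr":[0,0,0.22]},{"grip":0,"xyz":[0,0.12,0],"dr":[0,0,0.33]},{"grip":0,"xyz":[0,0.16,0],"dr":[0,0,0.45]},{"grip":0,"xyz":[-0.01,0.2,0.02],"dr":[0,0,0.57]},{"grip":0,"xyz":[-0.015,0.24,0.04],"dr":[0,0,0.69]},{"grip":0,"xyz":[-0.02,0.28,0.05],"dr":[0,0,0.81]},{"grip":0,"xyz":[-0.025,0.32,0.06],"dr":[0,0,0.93]},{"grip":0,"xyz":[-0.03,0.35,0.07],"dr":[0,0,1.05]},{"grip":0,"xyz":[-0.035,0.38,0.09],"dr":[0,0,1.17]},{"grip":0,"xyz":[-0.035,0.402,0.107],"dr":[0,0,1.28]},{"grip":0,"xyz":[-0.035,0.402,0.107],"dr":[0,0,1.338]}]'
python3 - <<'E'
from h import *
for n,(r,c) in(("top",(175,250)),("side",(130,190))):
    im=ctrl.read_camera(n)[:,:,::-1]
    a=im[r:r+110,c:c+150] if n=="top" else im[r:r+140,c:c+190]
    cv2.imwrite(f"pics/{n}1.png",cv2.resize(a,None,fx=4,fy=4,interpolation=cv2.INTER_CUBIC))
E
python3 go.py 0.459 -0.057 0.20
```

```text
time: 2.1
eef_pos: [0.456, -0.0546, 0.1963]
tcp_rot: [0.777, -0.629, -0.003, 0.002]
contact_force: [0.1, 0.4, -0.6]
opening: 1.0
t 2.2 pos [ 0.4578 -0.0527  0.1992] F [ 0.64  0.73 -0.23] op 0.998
xyz [ 0.0045 -0.0002 -0.0008] dr [0.003 0.002 0.01 ] q [-0.34 -0.19  2.09  0.    1.25  1.02]
```

View pics/top1.png

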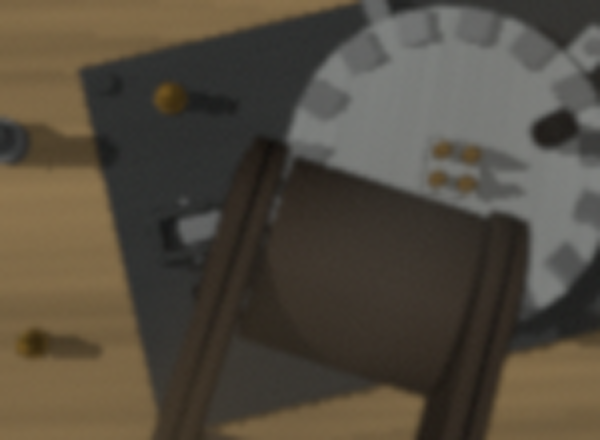

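View pics/side1.png

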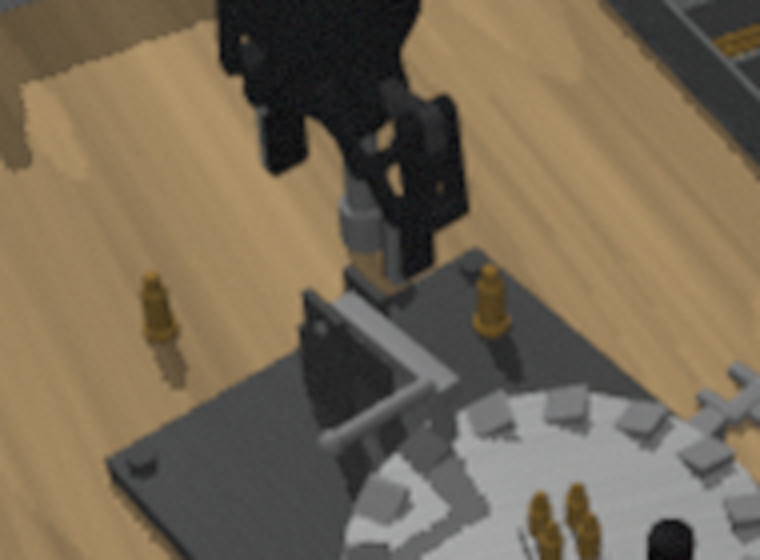

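```bash
python3 -c "
from h import *
print(proj('side',[[.4578,-.0527,.212],[.4578,-.0527,.1992]]))"
python3 -m jog '[{"grip":0.4,"xyz":[0.0045,0,0.03],"dr":[0,0,0.01]},{"grip":0.4,"xyz":[0.0045,0,0.06],"dr":[0,0,0.01]},{"grip":0.4,"xyz":[0.0045,0,0.085],"dr":[0,0,0.01]},{"grip":0.4,"xyz":[0.0045,0,0.085],"dr":[0,0,0.01]},{"grip":0.4,"xyz":[0.0045,0,0.085],"dr":[0,0,0.01]},{"grip":0.4,"xyz":[0.0045,0,0.085],"dr":[0,0,0.01]}]'
python3 - <<'E'
from h import *
for n,(r,c) in(("side",(160,220)),):
    im=ctrl.read_camera(n)[:,:,::-1]
    a=im[r:r+100,c:c+130]
    cv2.imwrite(f"pics/{n}2.png",cv2.resize(a,None,fx=6,fy=6,interpolation=cv2.INTER_CUBIC))
E
python3 go.py 0.459 -0.057 0.078
```

```text
[[277.25985571 192.10575192]
 [277.68893217 197.10727443]]
time: 2.7
eef_pos: [0.4612, -0.0563, 0.1176]
tcp_rot: [0.778, -0.629, 0.001, -0.0]
contact_force: [0.8, -0.6, 0.3]
opening: 0.596
t 2.75 pos [ 0.4616 -0.0566  0.1181] F [-0.06 -1.21  0.15] op 0.6
xyz [-0.0002  0.0028  0.0401] dr [-0.004 -0.002  0.003] q [-0.34 -0.09  2.16  0.    1.07  1.02]
```

View pics/side2.png

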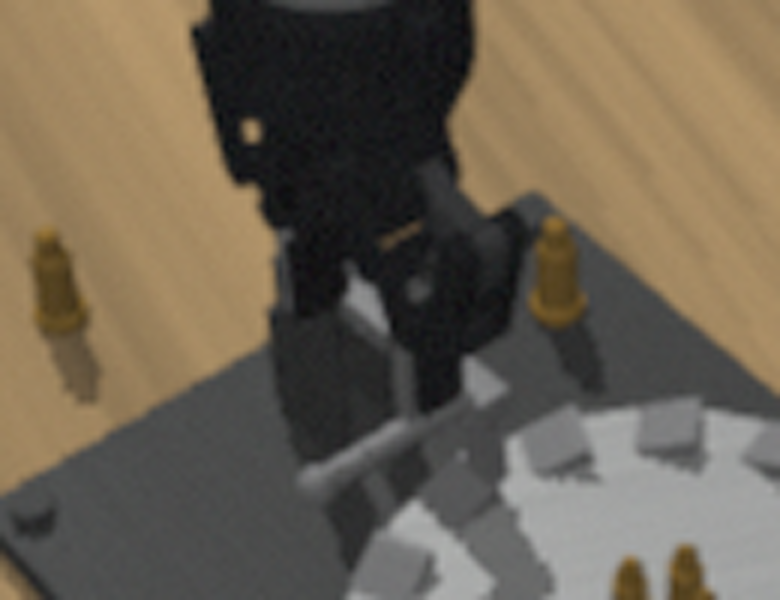

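```bash
python3 -m jog '[{"grip":0.4,"xyz":[0,0.003,0.015],"dr":[0,0,0]},{"grip":0.4,"xyz":[0,0.003,0.03],"dr":[0,0,0]},{"grip":0.4,"xyz":[0,0.003,0.04],"dr":[0,0,0]},{"grip":0.4,"xyz":[0,0.003,0.04],"dr":[0,0,0]}]'
python3 - <<'E'
from h import *
for n,(r,c) in(("side",(160,220)),):
    im=ctrl.read_camera(n)[:,:,::-1]
    a=im[r:r+100,c:c+130]
    cv2.imwrite(f"pics/{n}3.png",cv2.resize(a,None,fx=6,fy=6,interpolation=cv2.INTER_CUBIC))
E
python3 go.py 0.459 -0.057 0.078
```

```text
time: 3.08
eef_pos: [0.4565, -0.0567, 0.0752]
tcp_rot: [0.777, -0.629, -0.001, 0.0]
contact_force: [-0.3, 0.6, 0.3]
opening: 0.604
t 3.13 pos [ 0.4571 -0.0569  0.076 ] F [-0.03  0.16 -0.5 ] op 0.6
xyz [ 0.0005 -0.0019 -0.002 ] dr [0.    0.    0.003] q [-0.34 -0.04  2.19 -0.    0.98  1.02]
```

View pics/side3.png

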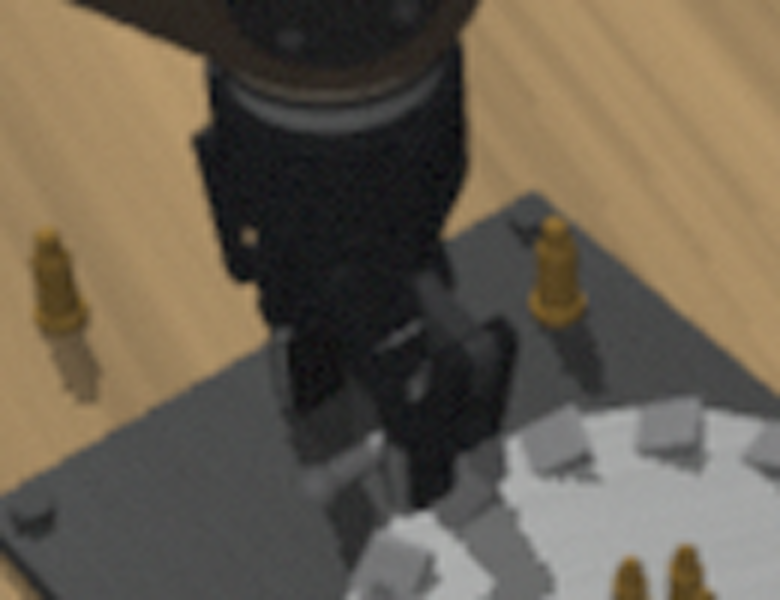

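```bash
python3 -m jog '[{"grip":0.6,"xyz":[0,0,0],"dr":[0,0,0]},{"grip":0.7,"xyz":[0,0,0],"dr":[0,0,0]},{"grip":0.8,"xyz":[0,0,0],"dr":[0,0,0]},{"grip":0.85,"xyz":[0,0,0],"dr":[0,0,0]},{"grip":0.9,"xyz":[0,0,0],"dr":[0,0,0]},{"grip":1,"xyz":[0,0,0],"dr":[0,0,0]},{"grip":1,"xyz":[0,0,0],"dr":[0,0,0]},{"grip":1,"xyz":[0,0,0],"dr":[0,0,0]}]' 20
python3 go.py 0.459 -0.057 0.078
```

```text
time: 3.8
eef_pos: [0.4576, -0.0576, 0.0764]
tcp_rot: [0.777, -0.629, 0.001, 0.0]
contact_force: [0.0, -2.5, 2.4]
opening: 0.106
t 3.8 pos [ 0.4576 -0.0576  0.0764] F [ 0.04 -2.48  2.38] op 0.106
xyz [-0.0003 -0.0015 -0.0016] dr [-0.001 -0.002  0.002] q [-0.35 -0.04  2.19 -0.    0.98  1.02]
```

```bash
python3 -m jog '[{"grip":1,"xyz":[-0.001,0,-0.007],"dr":[0,0,0]},{"grip":1,"xyz":[-0.0026,0,-0.0138],"dr":[0,0,0]},{"grip":1,"xyz":[-0.0048,0,-0.0204],"dr":[0,0,0]},{"grip":1,"xyz":[-0.0076,0,-0.0269],"dr":[0,0,0]},{"grip":1,"xyz":[-0.0109,0,-0.033],"dr":[0,0,0]},{"grip":1,"xyz":[-0.0147,0,-0.0389],"dr":[0,0,0]},{"grip":1,"xyz":[-0.019,0,-0.0444],"dr":[0,0,0]},{"grip":1,"xyz":[-0.0238,0,-0.0495],"dr":[0,0,0]},{"grip":1,"xyz":[-0.0291,0,-0.0542],"dr":[0,0,0]},{"grip":1,"xyz":[-0.0347,0,-0.0584],"dr":[0,0,0]},{"grip":1,"xyz":[-0.0407,0,-0.0621],"dr":[0,0,0]},{"grip":1,"xyz":[-0.0469,0,-0.0653],"dr":[0,0,0]}]'
python3 - <<'E'
from h import *
for n,(r,c) in(("side",(150,210)),):
    im=ctrl.read_camera(n)[:,:,::-1]
    a=im[r:r+100,c:c+130]
    cv2.imwrite(f"pics/{n}4.png",cv2.resize(a,None,fx=6,fy=6,interpolation=cv2.INTER_CUBIC))
E
python3 go.py 0.459 -0.057 0.078
```

```text
time: 4.8
eef_pos: [0.4468, -0.0105, 0.1413]
tcp_rot: [0.777, -0.629, -0.0, 0.0]
contact_force: [-0.7, -0.1, 0.5]
opening: 0.007
t 4.85 pos [ 0.447  -0.0098  0.1418] F [ 0.26  0.51 -0.64] op 0.005
xyz [ 0.0487 -0.0019  0.0638] dr [-0.     0.     0.003] q [-0.25 -0.17  2.18  0.    1.13  1.11]
```

View pics/side4.png

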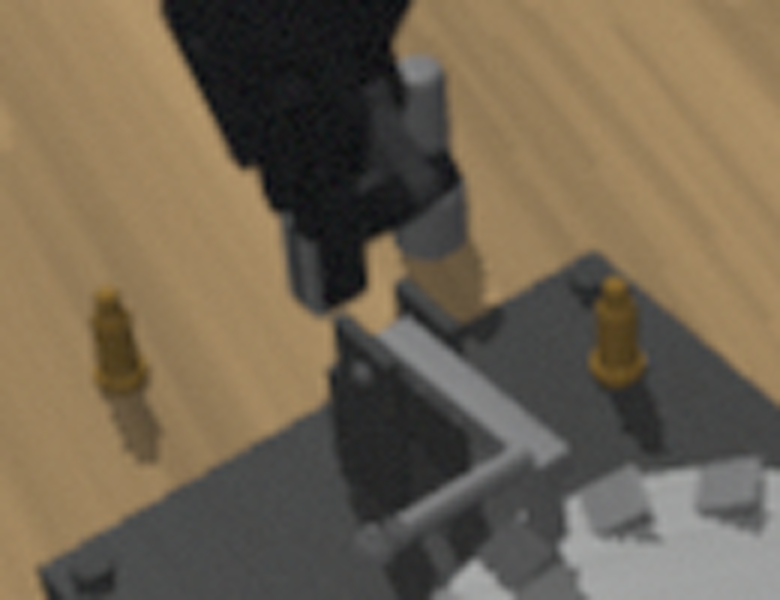

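The first lift slipped: the pawl is down again (bar at about (440,490) in the enlarged picture) and the fingers closed empty. A vertical grip only holds the bar by friction at the start, so I'll tilt the tool to put the lower finger under the bar, and grip harder.

```bash
python3 -m jog '[{"grip":0.75,"xyz":[0.01,0,-0.03],"dr":[0,-0.05,0]},{"grip":0.75,"xyz":[0.03,0,-0.05],"dr":[0,-0.15,0]},{"grip":0.75,"xyz":[0.05,0,-0.05],"dr":[0,-0.25,0]},{"grip":0.75,"xyz":[0.07,0,-0.05],"dr":[0,-0.35,0]},{"grip":0.75,"xyz":[0.084,0,-0.04],"dr":[0,-0.45,0]},{"grip":0.75,"xyz":[0.084,0,-0.02],"dr":[0,-0.55,0]},{"grip":0.75,"xyz":[0.084,0,-0.002],"dr":[0,-0.6,0]},{"grip":0.75,"xyz":[0.084,0,-0.002],"dr":[0,-0.6,0]},{"grip":0.75,"xyz":[0.084,0,-0.002],"dr":[0,-0.6,0]}]' 50
python3 - <<'E'
from h import *
from scipy.spatial.transform import Rotation as R
for n,(r,c) in(("side",(150,210)),):
    im=ctrl.read_camera(n)[:,:,::-1]
    a=im[r:r+110,c:c+150]
    cv2.imwrite(f"pics/{n}5.png",cv2.resize(a,None,fx=5,fy=5,interpolation=cv2.INTER_CUBIC))
st=ctrl.get_state(); q=R.from_quat(st["tcp_rot"]); print(q.as_matrix().round(3),st["qpos"].round(2))
print("toolframe to target",q.inv().apply(np.array([.4555,-.0476,.078])-st["eef_pos"]))
print("force",st["contact_force"],st["opening"])
E
```

```text
time: 5.6
eef_pos: [0.4638, -0.093, 0.1417]
tcp_rot: [0.742, -0.602, -0.232, -0.186]
contact_force: [1.1, -0.4, -0.0]
opening: 0.249
[[ 0.172 -0.978 -0.118]
 [-0.807 -0.208  0.552]
 [-0.565  0.001 -0.825]] [-0.64  0.14  1.97  0.38  1.51  0.61]
toolframe to target [-0.00137055 -0.00055575  0.0799932 ]
force [-0.64571439  0.77862871 -0.40979368] 0.25167694668310164
```

View pics/side5.png

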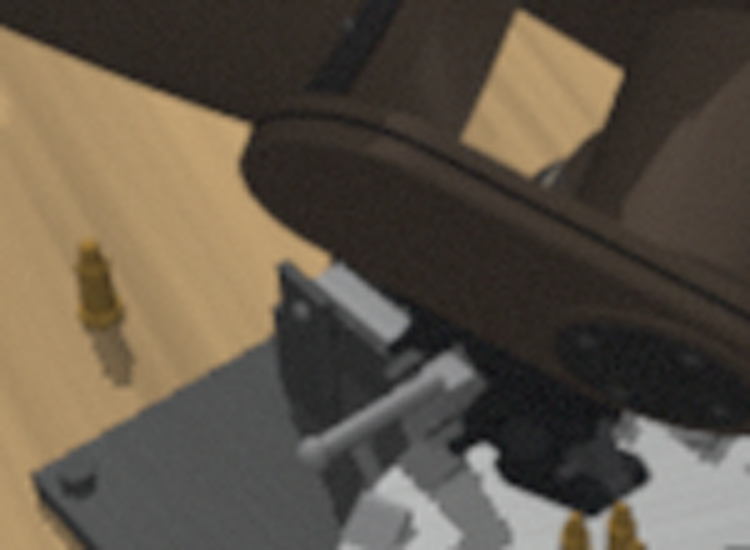

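```bash
python3 -m jog '[{"grip":0.7,"xyz":[-0.001,0,0.02],"dr":[0,0,0]},{"grip":0.7,"xyz":[-0.001,0,0.035],"dr":[0,0,0]},{"grip":0.7,"xyz":[-0.001,0,0.045],"dr":[0,0,0]},{"grip":0.7,"xyz":[-0.001,0,0.055],"dr":[0,0,0]},{"grip":0.7,"xyz":[-0.001,0,0.06],"dr":[0,0,0]}]'
python3 -m jog '[{"grip":0.7,"xyz":[0,0,0.004],"dr":[0,0,0]},{"grip":0.7,"xyz":[0,0,0.008],"dr":[0,0,0]},{"grip":0.7,"xyz":[0,0,0.012],"dr":[0,0,0]}]'
python3 -m jog '[{"grip":0.7,"xyz":[0,0,0.004],"dr":[0,0,0]},{"grip":0.7,"xyz":[0,0,0.008],"dr":[0,0,0]},{"grip":0.7,"xyz":[0,0,0.008],"dr":[0,0,0]}]'
python3 - <<'E'
from h import *
from scipy.spatial.transform import Rotation as R
for n,(r,c) in(("side",(150,210)),):
    im=ctrl.read_camera(n)[:,:,::-1]
    a=im[r:r+110,c:c+150]
    cv2.imwrite(f"pics/{n}6.png",cv2.resize(a,None,fx=5,fy=5,interpolation=cv2.INTER_CUBIC))
st=ctrl.get_state(); q=R.from_quat(st["tcp_rot"]); 
print("toolframe to target",q.inv().apply(np.array([.4555,-.0476,.078])-st["eef_pos"]))
E
```

```text
time: 6.07
eef_pos: [0.4575, -0.0583, 0.0943]
tcp_rot: [0.743, -0.6, -0.229, -0.186]
contact_force: [-0.5, -0.0, 0.4]
opening: 0.298
time: 6.32
eef_pos: [0.4566, -0.0529, 0.0845]
tcp_rot: [0.743, -0.601, -0.229, -0.186]
contact_force: [-0.2, 0.6, 0.6]
opening: 0.298
time: 6.57
eef_pos: [0.4546, -0.0479, 0.0769]
tcp_rot: [0.742, -0.601, -0.23, -0.186]
contact_force: [0.2, 0.3, 0.2]
opening: 0.297
toolframe to target [-0.00073385 -0.00074952 -0.00046525]
```

View pics/side6.png

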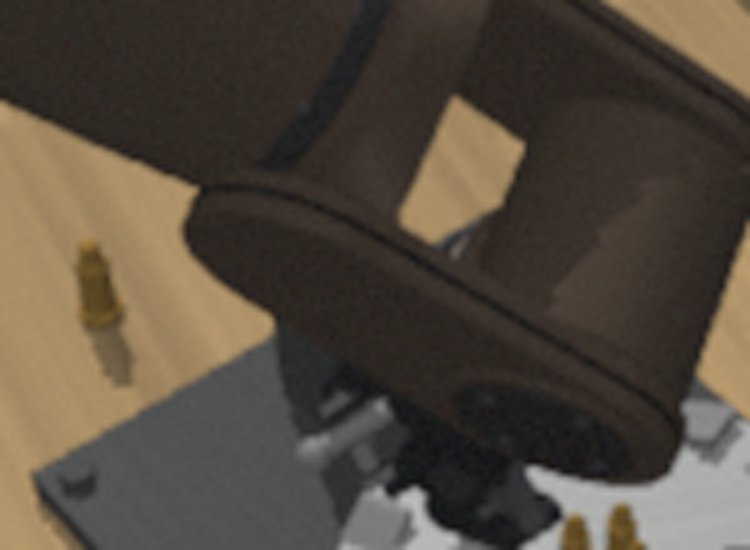

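```bash
python3 -m jog '[{"grip":0.75,"xyz":[-0.003,0,0],"dr":[0,0,0]},{"grip":0.8,"xyz":[-0.003,0,0],"dr":[0,0,0]},{"grip":0.85,"xyz":[-0.003,0,0],"dr":[0,0,0]},{"grip":0.87,"xyz":[-0.003,0,0],"dr":[0,0,0]},{"grip":0.89,"xyz":[-0.003,0,0],"dr":[0,0,0]},{"grip":0.92,"xyz":[-0.003,0,0],"dr":[0,0,0]},{"grip":1,"xyz":[-0.003,0,0],"dr":[0,0,0]},{"grip":1,"xyz":[-0.003,0,0],"dr":[0,0,0]}]' 20
python3 -c "
from h import *
st=ctrl.get_state();print(st['eef_pos'].round(4),st['contact_force'].round(2))"
```

```text
time: 7.28
eef_pos: [0.4545, -0.0446, 0.0804]
tcp_rot: [0.742, -0.601, -0.231, -0.187]
contact_force: [-0.4, 5.0, 6.7]
opening: 0.104
[ 0.4545 -0.0446  0.0804] [-0.45  5.03  6.73]
```

```bash
python3 -m jog '[{"grip":1,"xyz":[-0.003,0,-0.002],"dr":[0,0,0]},{"grip":1,"xyz":[-0.006,0,-0.005],"dr":[0,0,0]},{"grip":1,"xyz":[-0.011,0,-0.01],"dr":[0,0,0]},{"grip":1,"xyz":[-0.0165,0,-0.014],"dr":[0,0,0]}]' 50
python3 -m jog '[{"grip":1,"xyz":[-0.006,0,-0.004],"dr":[0,0,0]},{"grip":1,"xyz":[-0.012,0,-0.007],"dr":[0,0,0]},{"grip":1,"xyz":[-0.0185,0,-0.01],"dr":[0,0,0]}]'
python3 - <<'E'
from h import *
for n,(r,c) in(("side",(150,210)),):
    im=ctrl.read_camera(n)[:,:,::-1]
    a=im[r:r+110,c:c+150]
    cv2.imwrite(f"pics/{n}7.png",cv2.resize(a,None,fx=5,fy=5,interpolation=cv2.INTER_CUBIC))
E
```

```text
time: 7.62
eef_pos: [0.4534, -0.0398, 0.0996]
tcp_rot: [0.742, -0.601, -0.23, -0.186]
contact_force: [2.7, 0.2, -1.2]
opening: 0.068
time: 7.87
eef_pos: [0.4519, -0.032, 0.1199]
tcp_rot: [0.743, -0.601, -0.228, -0.185]
contact_force: [-0.0, 0.4, 0.8]
opening: 0.004
```

View pics/side7.png

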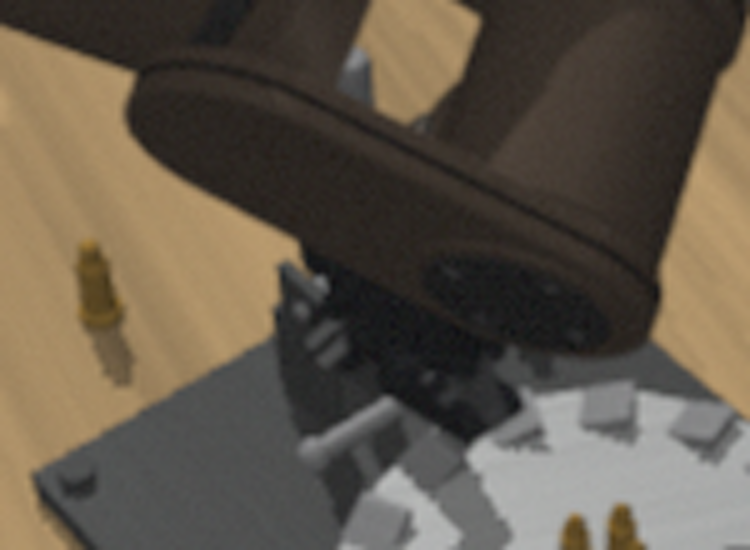

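```bash
python3 -c "
from h import *
print(proj('side',[[.447,-.0098,.1418],[.447,-.0098,.16],[.447,-.0098,.17]]))"
```

```text
[[265.36569209 206.17337179]
 [264.62769099 199.62704822]
 [264.21338452 195.95431409]]
```

```bash
python3 -m jog '[{"grip":1,"xyz":[0,0,-0.03],"dr":[0,0,0]},{"grip":1,"xyz":[0,0,-0.06],"dr":[0,0.1,0]},{"grip":1,"xyz":[0,0,-0.08],"dr":[0,0.2,0]},{"grip":1,"xyz":[0,0,-0.08],"dr":[0,0.3,0]},{"grip":1,"xyz":[0,0,-0.08],"dr":[0,0.4,0]},{"grip":1,"xyz":[0,0,-0.08],"dr":[0,0.5,0]},{"grip":1,"xyz":[0,0,-0.08],"dr":[0,0.6,0]},{"grip":1,"xyz":[0,0,-0.08],"dr":[0,0.6,0]}]' 20
python3 go.py 0.457 -0.057 0.2
python3 - <<'E'
from h import *
for n,(r,c) in(("side",(130,200)),):
    im=ctrl.read_camera(n)[:,:,::-1].copy()
    st=ctrl.get_state()
    p=proj("side",[st["eef_pos"]])[0]; print(p)
    a=cv2.resize(im[r:r+110,c:c+150],None,fx=5,fy=5,interpolation=cv2.INTER_CUBIC)
    cv2.circle(a,tuple(int(v) for v in ((p-[c,r]+.5)*5)),4,(0,0,255),1)
    cv2.imwrite(f"pics/{n}8.png",a)
E
```

```text
time: 8.58
eef_pos: [0.4601, -0.0733, 0.1855]
tcp_rot: [0.778, -0.628, 0.001, 0.001]
contact_force: [0.0, 0.0, -0.0]
opening: 0.002
t 8.58 pos [ 0.4601 -0.0733  0.1855] F [ 0.05  0.02 -0.02] op 0.002
xyz [-0.0165 -0.0004 -0.0146] dr [-0.    -0.003  0.006] q [-0.37 -0.17  2.1  -0.    1.21  0.98]
[284.18735419 209.18583925]
```

View pics/side8.png

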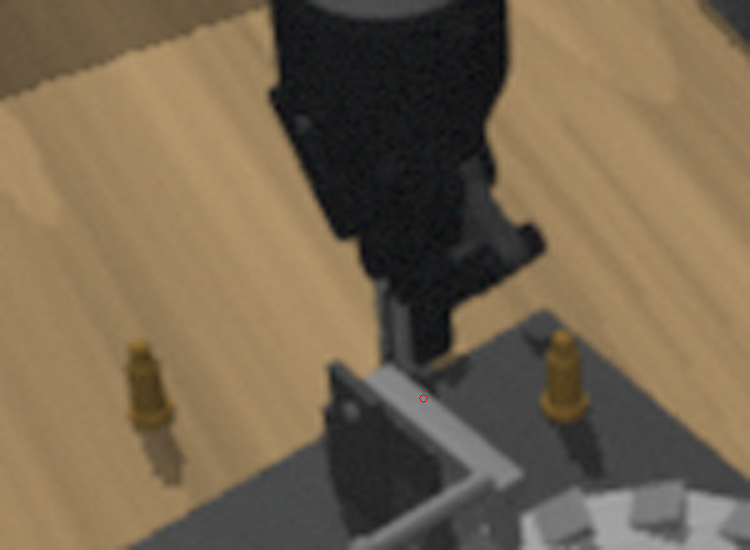

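The dot marks the reported TCP, at (423,398) in the enlarged picture, but the shut finger tips end at about (415,360). So the real tips sit roughly 19 mm behind the reported TCP, and both grips pinched the bar only at the very tips. I'll go about 16 mm deeper.

```bash
python3 -m jog '[{"grip":0.7,"xyz":[0,0,0],"dr":[0,-0.1,0]},{"grip":0.7,"xyz":[0,0,0],"dr":[0,-0.2,0]},{"grip":0.7,"xyz":[0,0,0.01],"dr":[0,-0.3,0]},{"grip":0.7,"xyz":[0,0,0.03],"dr":[0,-0.4,0]},{"grip":0.7,"xyz":[0,0,0.05],"dr":[0,-0.5,0]},{"grip":0.7,"xyz":[-0.003,0,0.069],"dr":[0,-0.6,0]},{"grip":0.7,"xyz":[-0.003,0,0.069],"dr":[0,-0.6,0]},{"grip":0.7,"xyz":[-0.003,0,0.069],"dr":[0,-0.6,0]}]' 20
python3 - <<'E'
from h import *
from scipy.spatial.transform import Rotation as R
st=ctrl.get_state(); q=R.from_quat(st["tcp_rot"]); print(st["eef_pos"])
print("toolframe to target",q.inv().apply(np.array([.453,-.037,.067])-st["eef_pos"]))
E
```

```text
time: 9.3
eef_pos: [0.4592, -0.0729, 0.114]
tcp_rot: [0.741, -0.602, -0.232, -0.186]
contact_force: [-0.7, -0.0, 0.2]
opening: 0.296
[ 0.45916577 -0.07290736  0.11397952]
toolframe to target [-0.00329705 -0.00153224  0.05933981]
```

```bash
python3 -m jog '[{"grip":0.7,"xyz":[-0.0033,0,0.01],"dr":[0,0,0]},{"grip":0.7,"xyz":[-0.0033,0,0.02],"dr":[0,0,0]},{"grip":0.7,"xyz":[-0.0033,0,0.028],"dr":[0,0,0]},{"grip":0.7,"xyz":[-0.0033,0,0.035],"dr":[0,0,0]},{"grip":0.7,"xyz":[-0.0033,0,0.04],"dr":[0,0,0]}]'
python3 -m jog '[{"grip":0.7,"xyz":[0,0,0.004],"dr":[0,0,0]},{"grip":0.7,"xyz":[0,0,0.008],"dr":[0,0,0]},{"grip":0.7,"xyz":[0,0,0.01],"dr":[0,0,0]}]'
python3 -m jog '[{"grip":0.7,"xyz":[0,0,0.004],"dr":[0,0,0]},{"grip":0.7,"xyz":[0,0,0.008],"dr":[0,0,0]},{"grip":0.7,"xyz":[0,0,0.01],"dr":[0,0,0]},{"grip":0.7,"xyz":[0,0,0.01],"dr":[0,0,0]}]'
python3 - <<'E'
from h import *
for n,(r,c) in(("side",(150,210)),):
    im=ctrl.read_camera(n)[:,:,::-1]
    a=im[r:r+110,c:c+150]
    cv2.imwrite(f"pics/{n}9.png",cv2.resize(a,None,fx=5,fy=5,interpolation=cv2.INTER_CUBIC))
E
```

```text
time: 9.72
eef_pos: [0.4546, -0.0462, 0.0847]
tcp_rot: [0.743, -0.6, -0.229, -0.186]
contact_force: [-0.2, 0.1, -1.0]
opening: 0.301
time: 9.97
eef_pos: [0.4536, -0.0414, 0.0762]
tcp_rot: [0.743, -0.601, -0.23, -0.186]
contact_force: [-0.2, -0.2, 0.5]
opening: 0.303
time: 10.3
eef_pos: [0.4522, -0.036, 0.0677]
tcp_rot: [0.742, -0.601, -0.23, -0.186]
contact_force: [0.6, 0.5, 0.5]
opening: 0.298
```

View pics/side9.png

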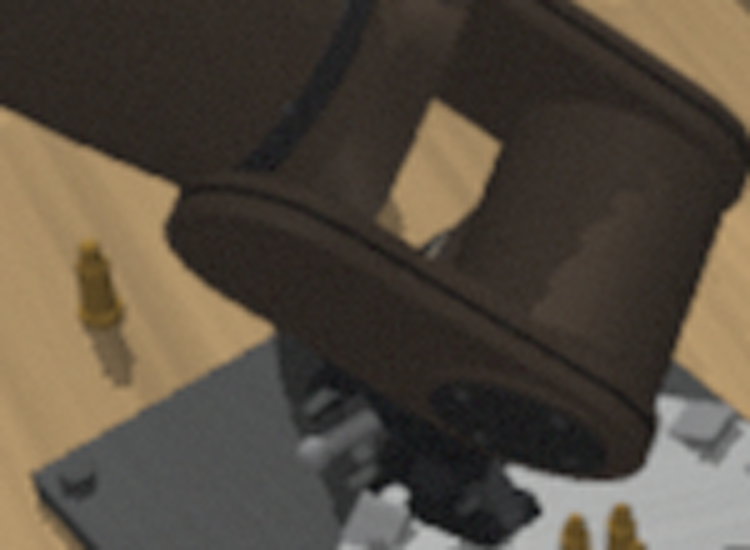

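```bash
python3 -m jog '[{"grip":0.8,"xyz":[0,0,0],"dr":[0,0,0]},{"grip":0.85,"xyz":[0,0,0],"dr":[0,0,0]},{"grip":0.88,"xyz":[0,0,0],"dr":[0,0,0]},{"grip":0.92,"xyz":[0,0,0],"dr":[0,0,0]},{"grip":1,"xyz":[0,0,0],"dr":[0,0,0]},{"grip":1,"xyz":[0,0,0],"dr":[0,0,0]}]' 20
```

```text
time: 10.85
eef_pos: [0.4527, -0.0364, 0.0685]
tcp_rot: [0.743, -0.601, -0.23, -0.186]
contact_force: [-0.1, 0.1, 1.9]
opening: 0.105
```

Gripped with little force. Now I'll lift it along the arc.

```bash
python3 -m jog '[{"grip":1,"xyz":[-0.002,0,-0.002],"dr":[0,0,0]},{"grip":1,"xyz":[-0.0047,0,-0.0051],"dr":[0,0,0]},{"grip":1,"xyz":[-0.0099,0,-0.0099],"dr":[0,0,0]},{"grip":1,"xyz":[-0.0155,0,-0.0141],"dr":[0,0,0]},{"grip":1,"xyz":[-0.0215,0,-0.0179],"dr":[0,0,0]}]' 30
python3 -m jog '[{"grip":1,"xyz":[-0.0061,0,-0.0032],"dr":[0,0,0]},{"grip":1,"xyz":[-0.0126,0,-0.0059],"dr":[0,0,0]},{"grip":1,"xyz":[-0.0193,0,-0.008],"dr":[0,0,0]},{"grip":1,"xyz":[-0.0261,0,-0.0095],"dr":[0,0,0]}]'
python3 - <<'E'
from h import *
for n,(r,c) in(("side",(150,210)),):
    im=ctrl.read_camera(n)[:,:,::-1]
    a=im[r:r+110,c:c+150]
    cv2.imwrite(f"pics/{n}10.png",cv2.resize(a,None,fx=5,fy=5,interpolation=cv2.INTER_CUBIC))
E
```

```text
time: 11.27
eef_pos: [0.4508, -0.0278, 0.0954]
tcp_rot: [0.742, -0.601, -0.23, -0.187]
contact_force: [3.3, 8.3, -8.1]
opening: 0.102
time: 11.6
eef_pos: [0.4474, -0.0116, 0.1173]
tcp_rot: [0.742, -0.601, -0.23, -0.187]
contact_force: [5.0, 5.5, -8.3]
opening: 0.101
```

View pics/side10.png

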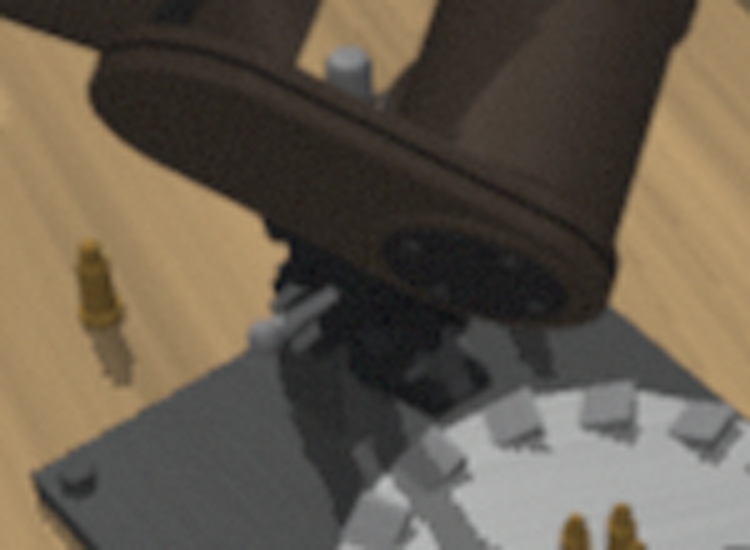

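```bash
python3 -m jog '[{"grip":1,"xyz":[-0.007,0,-0.0009],"dr":[0,0,0]},{"grip":1,"xyz":[-0.014,0,-0.0012],"dr":[0,0,0]},{"grip":1,"xyz":[-0.0211,0,-0.0008],"dr":[0,0,0]},{"grip":1,"xyz":[-0.028,0,0],"dr":[0,0,0]},{"grip":1,"xyz":[-0.0348,0,0.0016],"dr":[0,0,0]},{"grip":1,"xyz":[-0.0415,0,0.0037],"dr":[0,0,0]},{"grip":1,"xyz":[-0.048,0,0.0065],"dr":[0,0,0]}]'
python3 -m jog '[{"grip":1,"xyz":[-0.0062,0,0.0031],"dr":[0,0,0]},{"grip":1,"xyz":[-0.0121,0,0.007],"dr":[0,0,0]},{"grip":1,"xyz":[-0.0177,0,0.0112],"dr":[0,0,0]},{"grip":1,"xyz":[-0.0228,0,0.0159],"dr":[0,0,0]},{"grip":1,"xyz":[-0.0276,0,0.0211],"dr":[0,0,0]}]'
```

```text
time: 12.23
eef_pos: [0.4389, 0.0291, 0.1381]
tcp_rot: [0.743, -0.602, -0.227, -0.185]
contact_force: [5.6, 2.4, -9.8]
opening: 0.099
time: 12.65
eef_pos: [0.4322, 0.0613, 0.136]
tcp_rot: [0.743, -0.602, -0.225, -0.184]
contact_force: [5.2, -4.3, -12.5]
opening: 0.094
```

```bash
python3 -m jog '[{"grip":1,"xyz":[-0.0042,0,0.0056],"dr":[0,0,0]},{"grip":1,"xyz":[-0.008,0,0.0116],"dr":[0,0,0]},{"grip":1,"xyz":[-0.0098,0,0.015],"dr":[0,0,0]},{"grip":1,"xyz":[-0.0098,0,0.015],"dr":[0,0,0]}]'
python3 - <<'E'
from h import *
for n,(r,c) in(("side",(130,200)),):
    im=ctrl.read_camera(n)[:,:,::-1]
    a=im[r:r+110,c:c+150]
    cv2.imwrite(f"pics/{n}11.png",cv2.resize(a,None,fx=5,fy=5,interpolation=cv2.INTER_CUBIC))
print(ctrl.get_state()["qpos"].round(2))
E
```

```text
time: 12.98
eef_pos: [0.4292, 0.0755, 0.1299]
tcp_rot: [0.744, -0.602, -0.224, -0.182]
contact_force: [4.3, -10.2, -7.3]
opening: 0.101
[-0.37 -0.04  2.18  0.49  1.38  0.8 ]
```

View pics/side11.png

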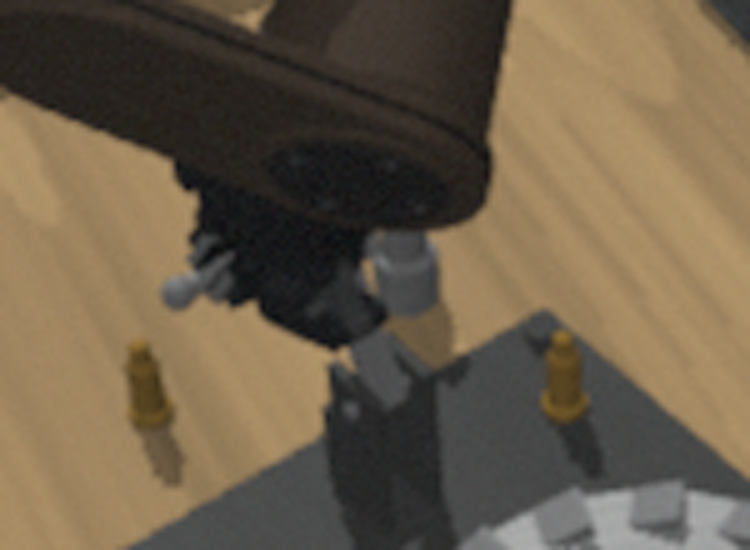

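```bash
python3 -m jog '[{"grip":0.9,"xyz":[0,0,0],"dr":[0,0,0]},{"grip":0.75,"xyz":[0,0,0],"dr":[0,0,0]},{"grip":0.7,"xyz":[0,0,0],"dr":[0,0,0]},{"grip":0.7,"xyz":[0,0,-0.02],"dr":[0,0,0]},{"grip":0.7,"xyz":[0,0,-0.04],"dr":[0,0,0]},{"grip":0.7,"xyz":[0,0,-0.07],"dr":[0,0,0]},{"grip":0.7,"xyz":[0,0,-0.1],"dr":[0,0,0]},{"grip":0.7,"xyz":[0,0,-0.11],"dr":[0,0.1,0]}]'
python3 - <<'E'
from h import *
for n,(r,c) in(("side",(130,200)),):
    im=ctrl.read_camera(n)[:,:,::-1]
    a=im[r:r+110,c:c+150]
    cv2.imwrite(f"pics/{n}12.png",cv2.resize(a,None,fx=5,fy=5,interpolation=cv2.INTER_CUBIC))
E
```

```text
time: 13.7
eef_pos: [0.4421, 0.0155, 0.2239]
tcp_rot: [0.752, -0.611, -0.191, -0.155]
contact_force: [-0.1, -0.8, 0.6]
opening: 0.306
```

View pics/side12.png

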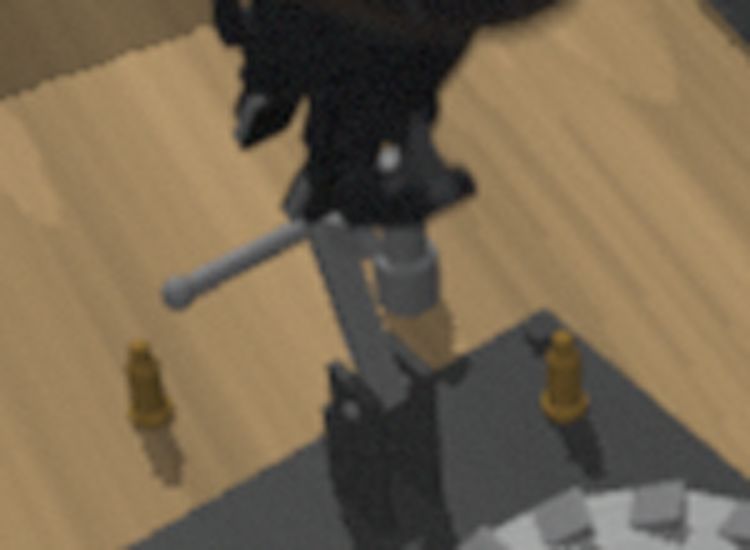

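```bash
python3 -m jog '[{"grip":0.5,"xyz":[0,0,-0.03],"dr":[0,0,0]},{"grip":0.5,"xyz":[0.02,0,-0.06],"dr":[0,0.1,0]},{"grip":0.5,"xyz":[0.05,0,-0.08],"dr":[0,0.2,0]},{"grip":0.5,"xyz":[0.08,0,-0.08],"dr":[0,0.3,0]},{"grip":0.5,"xyz":[0.1,0,-0.08],"dr":[0,0.4,0]},{"grip":0.5,"xyz":[0.1,0,-0.08],"dr":[0,0.49,0]},{"grip":0.5,"xyz":[0.1,0,-0.08],"dr":[0,0.49,0]}]'
python3 go.py 0.542 -0.204 0.2 19.3
python3 - <<'E'
from h import *
for n in("side","top"):
    im=ctrl.read_camera(n)[:,:,::-1]; cv2.imwrite(f"pics/{n}13.png",im)
E
```

```text
time: 14.33
eef_pos: [0.4658, -0.1025, 0.2431]
tcp_rot: [0.778, -0.628, -0.005, -0.003]
contact_force: [-0.6, 1.5, 0.0]
opening: 0.501
t 14.33 pos [ 0.4658 -0.1025  0.2431] F [-0.57  1.48  0.03] op 0.501
xyz [ 0.1158 -0.0531  0.0417] dr [-0.008  0.01  -1.695] q [-0.43 -0.19  2.    0.01  1.33  0.92]
```

View pics/side13.png

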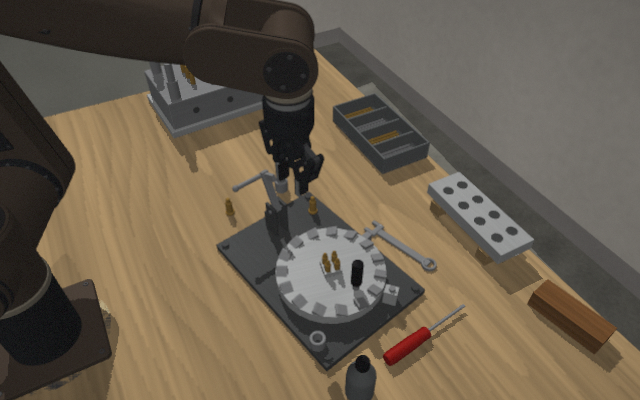

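```bash
python3 -m jog '[{"grip":0.5,"xyz":[0.01,-0.005,0],"dr":[0,0,-0.12]},{"grip":0.5,"xyz":[0.02,-0.01,0],"dr":[0,0,-0.24]},{"grip":0.5,"xyz":[0.03,-0.015,0],"dr":[0,0,-0.36]},{"grip":0.5,"xyz":[0.04,-0.02,0],"dr":[0,0,-0.48]},{"grip":0.5,"xyz":[0.05,-0.025,0],"dr":[0,0,-0.6]},{"grip":0.5,"xyz":[0.06,-0.03,0],"dr":[0,0,-0.72]},{"grip":0.5,"xyz":[0.07,-0.035,0],"dr":[0,0,-0.84]},{"grip":0.5,"xyz":[0.08,-0.04,0],"dr":[0,0,-0.96]},{"grip":0.5,"xyz":[0.09,-0.045,0],"dr":[0,0,-1.08]},{"grip":0.5,"xyz":[0.1,-0.05,0],"dr":[0,0,-1.2]},{"grip":0.5,"xyz":[0.11,-0.053,0],"dr":[0,0,-1.32]},{"grip":0.5,"xyz":[0.116,-0.053,0],"dr":[0,0,-1.44]}]'
python3 -m jog '[{"grip":0.5,"xyz":[0,0,0.02],"dr":[0,0,-0.12]},{"grip":0.5,"xyz":[0,0,0.04],"dr":[0,0,-0.24]},{"grip":0.5,"xyz":[0,0,0.06],"dr":[0,0,-0.255]},{"grip":0.5,"xyz":[0,0,0.06],"dr":[0,0,-0.255]},{"grip":0.5,"xyz":[0,0,0.06],"dr":[0,0,-0.255]}]'
python3 go.py 0.542 -0.204 0.11 19.3
python3 - <<'E'
from h import *
for n,(r,c) in(("side",(180,260)),):
    im=ctrl.read_camera(n)[:,:,::-1]
    a=im[r:r+140,c:c+190]
    cv2.imwrite(f"pics/{n}14.png",cv2.resize(a,None,fx=4,fy=4,interpolation=cv2.INTER_CUBIC))
E
```

```text
time: 15.43
eef_pos: [0.5435, -0.208, 0.2424]
tcp_rot: [0.999, 0.042, -0.001, -0.006]
contact_force: [-0.2, -0.0, 1.2]
opening: 0.498
time: 15.85
eef_pos: [0.5421, -0.2062, 0.1814]
tcp_rot: [0.986, 0.166, -0.002, -0.007]
contact_force: [0.1, -0.8, 1.8]
opening: 0.5
t 15.85 pos [ 0.5421 -0.2062  0.1814] F [ 0.14 -0.85  1.82] op 0.5
xyz [ 0.0006 -0.0012  0.0714] dr [-0.014  0.001 -0.004] q [-0.54  0.11  1.83  0.01  1.21 -0.88]
```

View pics/side14.png

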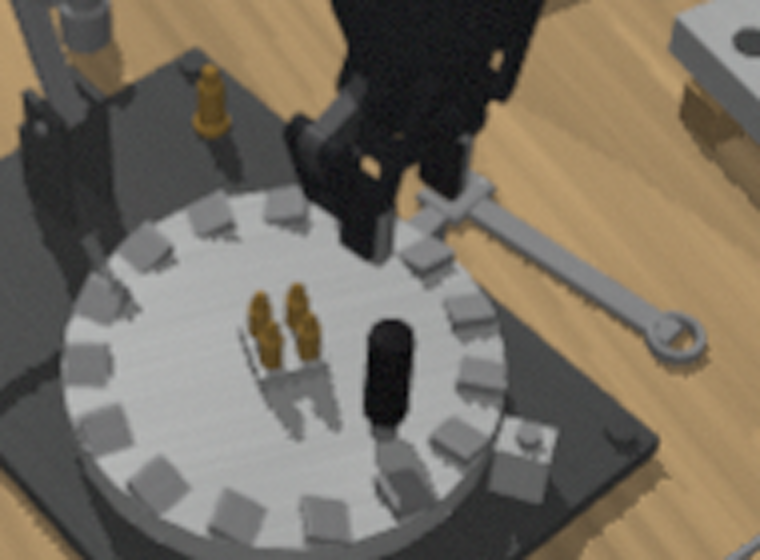

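```bash
python3 -c "
from h import *
print(proj('side',[[.542,-.206,.18],[.542,-.206,.2],[.542,-.206,.21],[.542,-.206,.125],[.542,-.204,.125]]), 260+392.5/4-.5,180+333/4-.5)"
```

```text
[[359.56190498 243.74906047]
 [360.22777005 236.17897083]
 [360.56941109 232.29764642]
 [357.84207668 263.33403   ]
 [357.27056766 262.55890039]] 357.625 262.75
```

```bash
python3 -m jog '[{"grip":0.5,"xyz":[0.001,-0.001,0.03],"dr":[-0.014,0,0]},{"grip":0.5,"xyz":[0.001,-0.001,0.05],"dr":[-0.014,0,0]},{"grip":0.5,"xyz":[0.001,-0.001,0.065],"dr":[-0.014,0,0]},{"grip":0.5,"xyz":[0.001,-0.001,0.08],"dr":[-0.014,0,0]},{"grip":0.5,"xyz":[0.001,-0.001,0.095],"dr":[-0.014,0,0]},{"grip":0.5,"xyz":[0.001,-0.001,0.106],"dr":[-0.014,0,0]},{"grip":0.5,"xyz":[0.001,-0.001,0.106],"dr":[-0.014,0,0]}]'
python3 -m jog '[{"grip":0.6,"xyz":[0,0,0],"dr":[0,0,0]},{"grip":0.7,"xyz":[0,0,0],"dr":[0,0,0]},{"grip":0.75,"xyz":[0,0,0],"dr":[0,0,0]},{"grip":0.8,"xyz":[0,0,0],"dr":[0,0,0]},{"grip":1,"xyz":[0,0,0],"dr":[0,0,0]},{"grip":1,"xyz":[0,0,0],"dr":[0,0,0]}]' 30
python3 - <<'E'
from h import *
for n,(r,c) in(("side",(180,260)),):
    im=ctrl.read_camera(n)[:,:,::-1]
    a=im[r:r+140,c:c+190]
    cv2.imwrite(f"pics/{n}15.png",cv2.resize(a,None,fx=4,fy=4,interpolation=cv2.INTER_CUBIC))
E
python3 go.py 0.542 -0.204 0.075 19.3
```

```text
time: 16.48
eef_pos: [0.5427, -0.2038, 0.0755]
tcp_rot: [0.986, 0.166, 0.0, 0.001]
contact_force: [0.4, 0.7, -0.7]
opening: 0.499
time: 16.98
eef_pos: [0.5439, -0.2051, 0.0785]
tcp_rot: [0.986, 0.166, 0.001, 0.003]
contact_force: [-3.4, -1.3, 6.5]
opening: 0.245
t 17.03 pos [ 0.5439 -0.2051  0.0785] F [-4.48 -1.89  5.98] op 0.243
xyz [-0.0015 -0.0017  0.0035] dr [ 0.006 -0.002 -0.002] q [-0.53  0.22  1.91 -0.    1.01 -0.87]
```

View pics/side15.png

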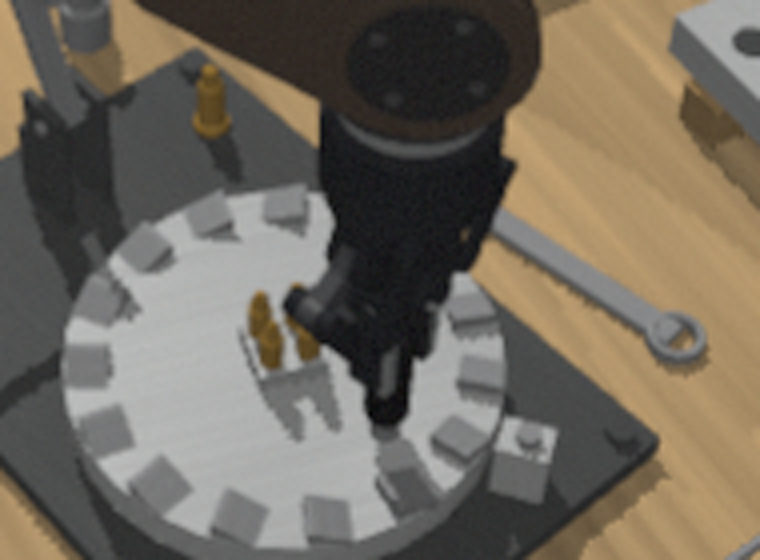

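```bash
python3 -m jog '[{"grip":1,"xyz":[-0.0023,0,-0.003],"dr":[0,0,0.035]},{"grip":1,"xyz":[-0.0045,-0.0002,-0.003],"dr":[0,0,0.07]},{"grip":1,"xyz":[-0.009,-0.0006,-0.003],"dr":[0,0,0.14]},{"grip":1,"xyz":[-0.0135,-0.0014,-0.003],"dr":[0,0,0.209]},{"grip":1,"xyz":[-0.0179,-0.0025,-0.003],"dr":[0,0,0.279]},{"grip":1,"xyz":[-0.0222,-0.0039,-0.003],"dr":[0,0,0.349]}]' 40
python3 go.py 0.542 -0.204 0.075 -0.7
```

```text
time: 17.53
eef_pos: [0.5215, -0.2088, 0.0787]
tcp_rot: [1.0, -0.009, 0.002, 0.003]
contact_force: [2.7, -2.7, -5.6]
opening: 0.239
t 17.53 pos [ 0.5215 -0.2088  0.0787] F [ 2.73 -2.7  -5.65] op 0.239
xyz [ 0.0204 -0.0051  0.0038] dr [ 0.006 -0.005 -0.005] q [-0.56  0.18  1.96 -0.    1.   -0.54]
```

```bash
python3 -m jog '[{"grip":1,"xyz":[-0.0045,-0.0002,0.001],"dr":[0,0,0.07]},{"grip":1,"xyz":[-0.009,-0.0006,0.001],"dr":[0,0,0.14]},{"grip":1,"xyz":[-0.0135,-0.0014,0.001],"dr":[0,0,0.209]},{"grip":1,"xyz":[-0.0179,-0.0025,0.001],"dr":[0,0,0.279]},{"grip":1,"xyz":[-0.0222,-0.0039,0.001],"dr":[0,0,0.349]},{"grip":1,"xyz":[-0.0264,-0.0056,0.001],"dr":[0,0,0.419]},{"grip":1,"xyz":[-0.0305,-0.0076,0.001],"dr":[0,0,0.489]},{"grip":1,"xyz":[-0.0305,-0.0076,0.001],"dr":[0,0,0.489]}]'
python3 go.py 0.542 -0.204 0.075 -28.7
python3 - <<'E'
from h import *
for n,(r,c) in(("side",(180,260)),("top",(155,300))):
    im=ctrl.read_camera(n)[:,:,::-1]
    a=im[r:r+140,c:c+190]
    cv2.imwrite(f"pics/{n}16.png",cv2.resize(a,None,fx=4,fy=4,interpolation=cv2.INTER_CUBIC))
E
```

```text
time: 18.2
eef_pos: [0.4898, -0.2003, 0.0786]
tcp_rot: [0.968, -0.25, 0.001, 0.002]
contact_force: [-3.4, -3.7, 1.0]
opening: 0.242
t 18.2 pos [ 0.4898 -0.2003  0.0786] F [-3.42 -3.68  0.98] op 0.242
xyz [ 0.0475 -0.022   0.0037] dr [ 0.004 -0.003 -0.004] q [-0.58  0.11  2.03 -0.    0.99 -0.07]
```

View pics/side16.png

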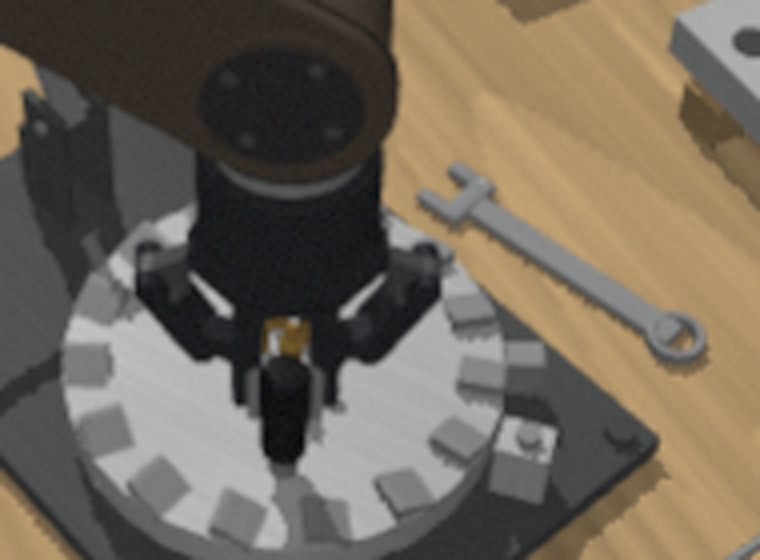

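View pics/top16.png

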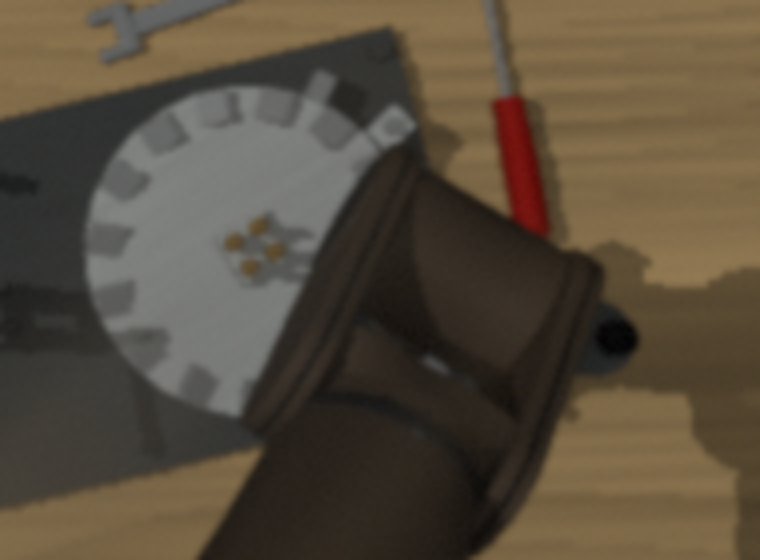

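```bash
python3 -m jog '[{"grip":1,"xyz":[-0.0034,-0.0001,0],"dr":[0,0,0.052]},{"grip":1,"xyz":[-0.0068,-0.0004,0],"dr":[0,0,0.105]},{"grip":1,"xyz":[-0.0102,-0.0008,0],"dr":[0,0,0.157]},{"grip":1,"xyz":[-0.0124,-0.0012,0],"dr":[0,0,0.192]},{"grip":1,"xyz":[-0.0124,-0.0012,0],"dr":[0,0,0.192]}]'
python3 - <<'E'
from h import *
for n,(r,c) in(("side",(235,350)),("top",(155,360))):
    im=ctrl.read_camera(n)[:,:,::-1]
    a=im[r:r+75,c:c+75]
    cv2.imwrite(f"pics/{n}17.png",cv2.resize(a,None,fx=8,fy=8,interpolation=cv2.INTER_CUBIC))
E
python3 go.py 0.542 -0.204 0.075 -39.7
```

```text
time: 18.72
eef_pos: [0.4798, -0.1935, 0.0786]
tcp_rot: [0.94, -0.34, 0.001, 0.002]
contact_force: [-3.9, -3.5, 1.1]
opening: 0.243
t 18.82 pos [ 0.4798 -0.1935  0.0786] F [-4.07 -3.22  0.09] op 0.238
xyz [ 0.0546 -0.0317  0.0037] dr [ 0.003 -0.004 -0.001] q [-0.58  0.09  2.06 -0.    0.99  0.12]
```

View pics/side17.png

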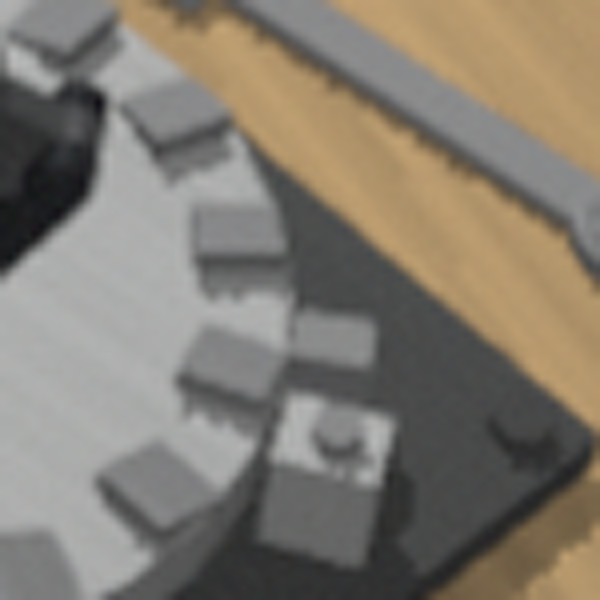

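View pics/top17.png

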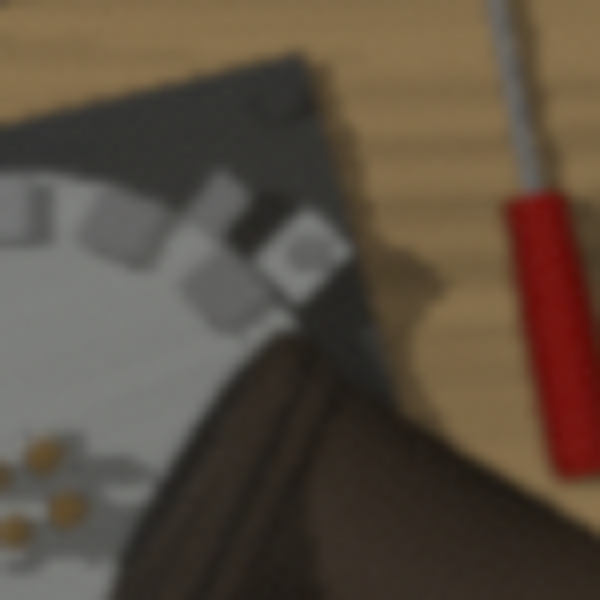

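```bash
cat > f.py <<'E'
from h import *
from scipy.spatial.transform import Rotation as R
st=ctrl.get_state(); q=R.from_quat(st["tcp_rot"])
print("Ftool",q.inv().apply(st["contact_force"]).round(2),st["eef_pos"].round(4),"ang",np.degrees(np.arctan2(st["eef_pos"][1]+.1425,st["eef_pos"][0]-.5206)).round(2))
E
python3 f.py
python3 -m jog '[{"grip":1,"xyz":[-0.0015,0,0],"dr":[0,0,0.023]},{"grip":1,"xyz":[-0.003,-0.0001,0],"dr":[0,0,0.046]},{"grip":1,"xyz":[-0.0045,-0.0002,0],"dr":[0,0,0.07]},{"grip":1,"xyz":[-0.0045,-0.0002,0],"dr":[0,0,0.07]}]'
python3 f.py
python3 -m jog '[{"grip":1,"xyz":[-0.0005,0,0],"dr":[0,0,0.008]},{"grip":1,"xyz":[-0.001,0,0],"dr":[0,0,0.016]},{"grip":1,"xyz":[-0.001,0,0],"dr":[0,0,0.016]}]'
python3 f.py
```

```text
Ftool [-1.07  5.08 -0.08] [ 0.4798 -0.1935  0.0786] ang -128.68
time: 19.15
eef_pos: [0.4766, -0.1906, 0.0786]
tcp_rot: [0.928, -0.373, 0.001, 0.002]
contact_force: [-3.7, -4.2, 0.7]
opening: 0.239
Ftool [ 0.24  5.56 -0.7 ] [ 0.4766 -0.1906  0.0786] ang -132.47
time: 19.4
eef_pos: [0.476, -0.19, 0.0786]
tcp_rot: [0.925, -0.38, 0.002, 0.002]
contact_force: [-3.7, -5.5, 0.2]
opening: 0.238
Ftool [ 1.27  6.49 -0.22] [ 0.476  -0.19    0.0786] ang -133.2
```

```bash
python3 -m jog '[{"grip":1,"xyz":[-0.0005,0,0],"dr":[0,0,0.008]},{"grip":1,"xyz":[-0.001,0,0],"dr":[0,0,0.016]},{"grip":1,"xyz":[-0.001,0,0],"dr":[0,0,0.016]}]'
python3 f.py
python3 -m jog '[{"grip":1,"xyz":[-0.0005,0,0],"dr":[0,0,0.008]},{"grip":1,"xyz":[-0.001,0,0],"dr":[0,0,0.016]},{"grip":1,"xyz":[-0.001,0,0],"dr":[0,0,0.016]}]'
python3 f.py
python3 - <<'E'
from h import *
for n,(r,c) in(("side",(235,350)),("top",(155,360))):
    im=ctrl.read_camera(n)[:,:,::-1]
    a=im[r:r+75,c:c+75]
    cv2.imwrite(f"pics/{n}18.png",cv2.resize(a,None,fx=8,fy=8,interpolation=cv2.INTER_CUBIC))
E
```

```text
time: 19.65
eef_pos: [0.4752, -0.1893, 0.0786]
tcp_rot: [0.922, -0.387, 0.002, 0.002]
contact_force: [-4.7, -4.2, 0.7]
opening: 0.238
Ftool [-0.3   6.29 -0.65] [ 0.4752 -0.1893  0.0786] ang -134.12
time: 19.9
eef_pos: [0.4745, -0.1886, 0.0786]
tcp_rot: [0.919, -0.394, 0.002, 0.002]
contact_force: [-3.6, -4.0, 1.1]
opening: 0.237
Ftool [ 0.39  5.37 -1.09] [ 0.4745 -0.1886  0.0786] ang -135.03
```

View pics/top18.png

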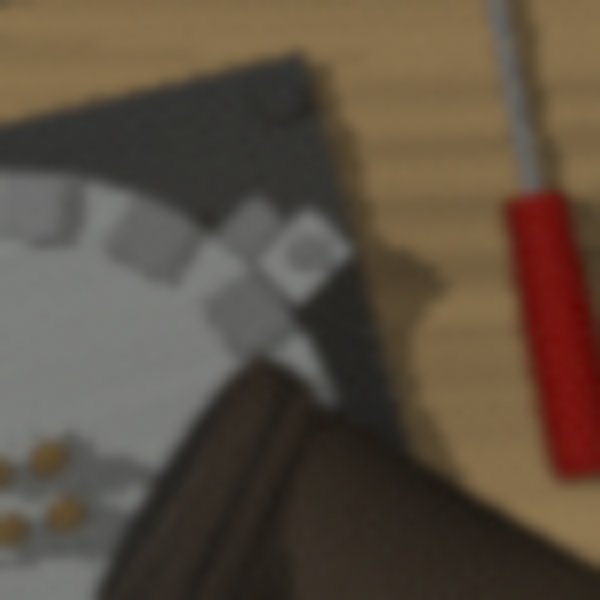

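View pics/side18.png

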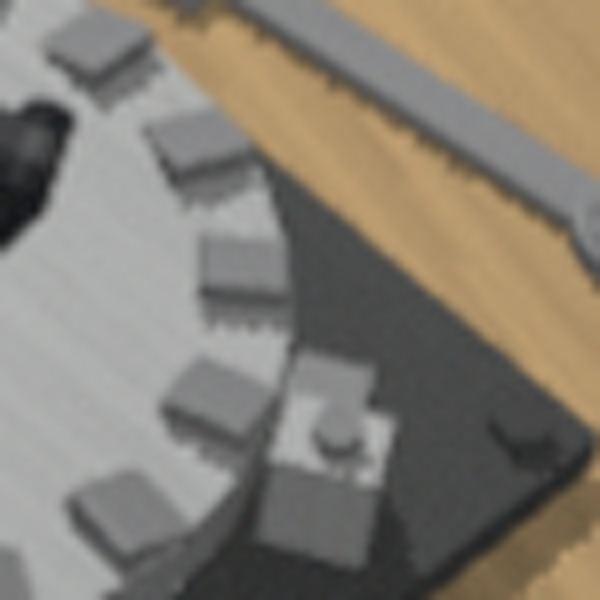

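```bash
python3 -m jog '[{"grip":1,"xyz":[-0.0005,0,0],"dr":[0,0,0.008]},{"grip":1,"xyz":[-0.0005,0,0],"dr":[0,0,0.008]}]' >/dev/null
python3 f.py
python3 -m jog '[{"grip":1,"xyz":[-0.0005,0,0],"dr":[0,0,0.008]},{"grip":1,"xyz":[-0.0005,0,0],"dr":[0,0,0.008]}]'>/dev/null
python3 f.py
python3 -m jog '[{"grip":1,"xyz":[-0.0005,0,0],"dr":[0,0,0.008]},{"grip":1,"xyz":[-0.0005,0,0],"dr":[0,0,0.008]}]'>/dev/null
python3 f.py
```

```text
Ftool [ 1.25  6.24 -0.27] [ 0.4741 -0.1882  0.0786] ang -135.47
Ftool [0.83 5.26 0.55] [ 0.4739 -0.1879  0.0786] ang -135.84
Ftool [1.78 5.51 0.82] [ 0.4739 -0.1879  0.0786] ang -135.79
```

```bash
python3 -m jog '[{"grip":1,"xyz":[-0.0005,0,0],"dr":[0,0,0.004]},{"grip":1,"xyz":[-0.0005,0,0],"dr":[0,0,0.004]}]' >/dev/null
python3 f.py
python3 -m jog '[{"grip":1,"xyz":[-0.0005,0,0],"dr":[0,0,0.004]},{"grip":1,"xyz":[-0.0005,0,0],"dr":[0,0,0.004]}]'>/dev/null
python3 f.py
python3 - <<'E'
from h import *
for n,(r,c) in(("top",(155,360)),):
    im=ctrl.read_camera(n)[:,:,::-1]
    a=im[r:r+75,c:c+75]
    cv2.imwrite(f"pics/{n}19.png",cv2.resize(a,None,fx=8,fy=8,interpolation=cv2.INTER_CUBIC))
E
```

```text
Ftool [3.09 4.59 2.12] [ 0.4739 -0.1879  0.0786] ang -135.78
Ftool [6.24 5.4  4.17] [ 0.4739 -0.188   0.0786] ang -135.77
```

View pics/top19.png

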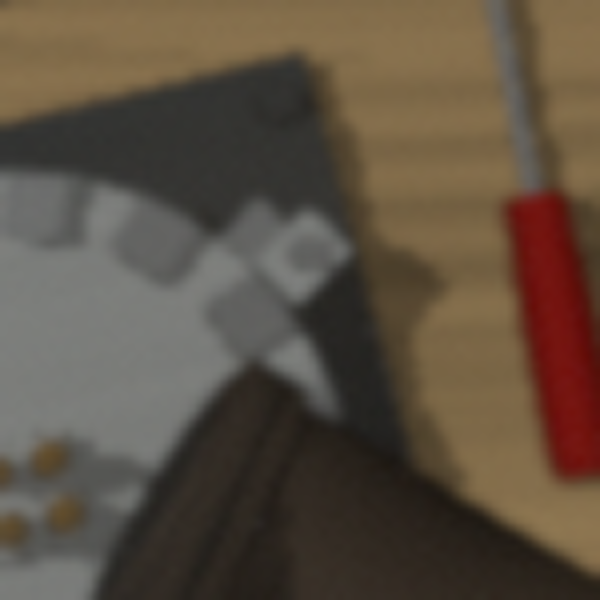

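```bash
python3 -m jog '[{"grip":1,"xyz":[0,0,0],"dr":[0,0,0]},{"grip":1,"xyz":[0,0,0],"dr":[0,0,0]},{"grip":1,"xyz":[0,0,0],"dr":[0,0,0]}]' >/dev/null
python3 f.py
python3 -m jog '[{"grip":1,"xyz":[0.0008,0,0],"dr":[0,0,0]},{"grip":1,"xyz":[0.0008,0,0],"dr":[0,0,0]}]' 
python3 f.py
```

```text
Ftool [5.95 4.67 3.95] [ 0.4739 -0.1879  0.0786] ang -135.76
time: 21.3
eef_pos: [0.4739, -0.1879, 0.0786]
tcp_rot: [0.913, -0.408, 0.002, 0.003]
contact_force: [-2.5, -6.3, -1.2]
opening: 0.24
Ftool [3.04 6.07 1.28] [ 0.4739 -0.1879  0.0786] ang -135.81
```

```bash
python3 -m jog '[{"grip":0.7,"xyz":[0.0008,0,0],"dr":[0,0,0]},{"grip":0.6,"xyz":[0.0008,0,0],"dr":[0,0,0]},{"grip":0.5,"xyz":[0.0008,0,0],"dr":[0,0,0]},{"grip":0.5,"xyz":[0.0008,0,-0.02],"dr":[0,0,0]},{"grip":0.5,"xyz":[0.0008,0,-0.05],"dr":[0,0,0]},{"grip":0.5,"xyz":[0.0008,0,-0.09],"dr":[0,0,0]},{"grip":0.5,"xyz":[0.0008,0,-0.13],"dr":[0,0,0]},{"grip":0.5,"xyz":[0.0008,0,-0.15],"dr":[0,0,0]}]'
python3 go.py 0.4421 0.0155 0.2439
python3 - <<'E'
from h import *
for n,(r,c) in(("side",(170,210)),("top",(155,360))):
    im=ctrl.read_camera(n)[:,:,::-1]
    a,k=(im[r:r+75,c:c+75],7) if n=="top" else (im[r:r+180,c:c+220],3)
    cv2.imwrite(f"pics/{n}20.png",cv2.resize(a,None,fx=k,fy=k,interpolation=cv2.INTER_CUBIC))
E
```

```text
time: 21.97
eef_pos: [0.476, -0.187, 0.2343]
tcp_rot: [0.912, -0.41, 0.006, 0.001]
contact_force: [0.6, -0.3, 0.8]
opening: 0.499
t 21.97 pos [ 0.476  -0.187   0.2343] F [ 0.61 -0.35  0.76] op 0.499
xyz [-0.1739 -0.109  -0.0113] dr [-0.006 -0.011  0.518] q [-0.57 -0.11  1.95 -0.    1.29  0.27]
```

View pics/side20.png

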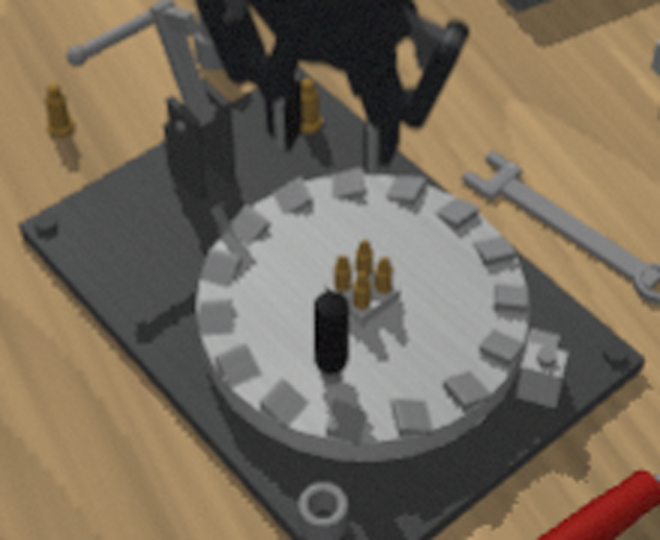

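View pics/top20.png

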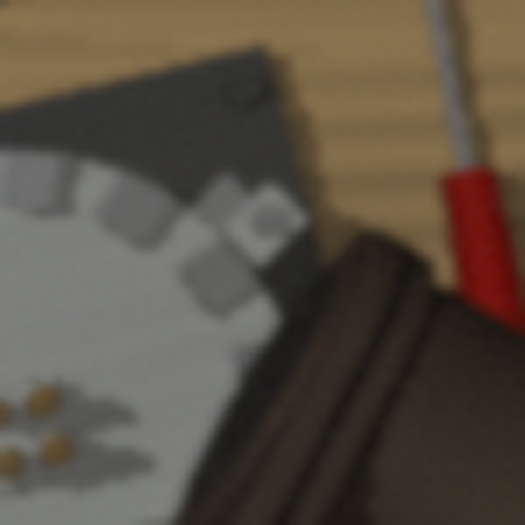

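```bash
python3 -m jog '[{"grip":0.7,"xyz":[-0.02,-0.01,-0.01],"dr":[0,0,0.1]},{"grip":0.7,"xyz":[-0.04,-0.02,-0.02],"dr":[0,0,0.2]},{"grip":0.7,"xyz":[-0.06,-0.035,-0.026],"dr":[0,0,0.3]},{"grip":0.7,"xyz":[-0.08,-0.05,-0.026],"dr":[0,0,0.4]},{"grip":0.7,"xyz":[-0.09,-0.059,-0.026],"dr":[-0.006,-0.011,0.518]},{"grip":0.7,"xyz":[-0.09,-0.059,-0.026],"dr":[-0.006,-0.011,0.518]}]'
python3 -m jog '[{"grip":0.7,"xyz":[0,0,0],"dr":[0,-0.12,0]},{"grip":0.7,"xyz":[0,0,0],"dr":[0,-0.24,0]},{"grip":0.7,"xyz":[0,0,0],"dr":[0,-0.36,0]},{"grip":0.7,"xyz":[0,0,0],"dr":[0,-0.48,0]},{"grip":0.7,"xyz":[0,0,0],"dr":[0,-0.59,0]},{"grip":0.7,"xyz":[0,0,0],"dr":[0,-0.59,0]}]'
cat > g2.py <<'E'
import sys
from h import *
from scipy.spatial.transform import Rotation as R
st=ctrl.get_state(); q=R.from_quat(st["tcp_rot"]); T=R.from_quat([.744,-.602,-.224,-.182])
t=np.array([float(v) for v in sys.argv[1:4]])
print(st["eef_pos"].round(4),"xyz",q.inv().apply(t-st["eef_pos"]).round(4),"dr",(q.inv()*T).as_rotvec().round(3))
E
python3 g2.py .441 .0203 .2124
python3 g2.py .4292 .0755 .1299
python3 - <<'E'
from h import *
for n,(r,c) in(("side",(130,200)),):
    im=ctrl.read_camera(n)[:,:,::-1]
    a=im[r:r+110,c:c+150]
    cv2.imwrite(f"pics/{n}21.png",cv2.resize(a,None,fx=5,fy=5,interpolation=cv2.INTER_CUBIC))
E
```

```text
time: 22.57
eef_pos: [0.4579, -0.0772, 0.2528]
tcp_rot: [0.777, -0.63, -0.005, 0.001]
contact_force: [-0.4, -0.6, 0.8]
opening: 0.299
time: 23.07
eef_pos: [0.4578, -0.0821, 0.2504]
tcp_rot: [0.74, -0.604, -0.233, -0.183]
contact_force: [-1.1, 0.1, 0.0]
opening: 0.299
[ 0.4578 -0.0821  0.2504] xyz [-0.064  -0.0047  0.09  ] dr [ 0.006  0.016 -0.011]
[ 0.4578 -0.0821  0.2504] xyz [-0.0639 -0.0052  0.1899] dr [ 0.006  0.016 -0.011]
```

View pics/side21.png

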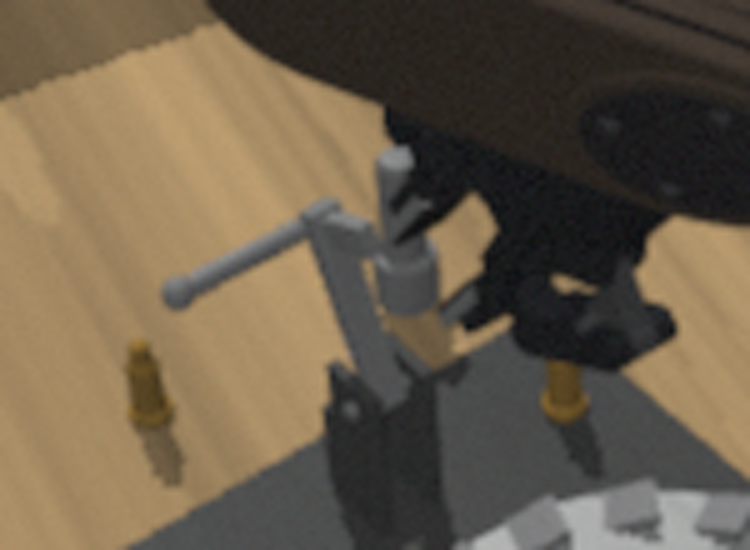

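```bash
python3 -m jog '[{"grip":0.65,"xyz":[-0.03,-0.001,0.01],"dr":[0.006,0.016,-0.011]},{"grip":0.65,"xyz":[-0.06,-0.002,0.04],"dr":[0.006,0.016,-0.011]},{"grip":0.65,"xyz":[-0.064,-0.003,0.07],"dr":[0.006,0.016,-0.011]},{"grip":0.65,"xyz":[-0.064,-0.003,0.1],"dr":[0.006,0.016,-0.011]},{"grip":0.65,"xyz":[-0.064,-0.003,0.12],"dr":[0.006,0.016,-0.011]},{"grip":0.65,"xyz":[-0.064,-0.003,0.135],"dr":[0.006,0.016,-0.011]},{"grip":0.65,"xyz":[-0.064,-0.003,0.135],"dr":[0.006,0.016,-0.011]}]'
python3 g2.py .4292 .0755 .1299
python3 - <<'E'
from h import *
for n,(r,c) in(("side",(130,200)),):
    im=ctrl.read_camera(n)[:,:,::-1]
    a=im[r:r+110,c:c+150]
    cv2.imwrite(f"pics/{n}22.png",cv2.resize(a,None,fx=5,fy=5,interpolation=cv2.INTER_CUBIC))
E
```

```text
time: 23.7
eef_pos: [0.4318, 0.049, 0.1755]
tcp_rot: [0.747, -0.6, -0.223, -0.18]
contact_force: [0.3, 0.0, -0.8]
opening: 0.35
[0.4318 0.049  0.1755] xyz [ 0.0029 -0.0031  0.0526] dr [ 0.004 -0.005  0.006]
```

View pics/side22.png

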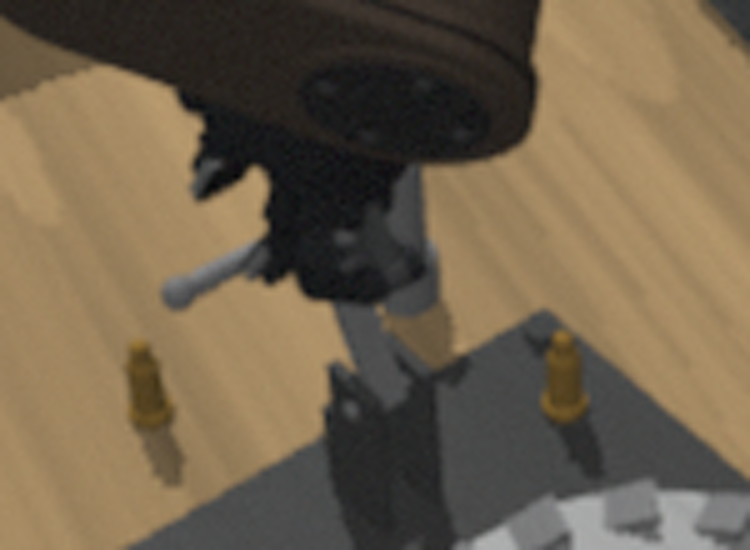

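Fingers approach the bar (ball at (178,290)); one finger on each side. I'll continue in along the tool axis.

```bash
python3 -m jog '[{"grip":0.65,"xyz":[0.002,-0.001,0.015],"dr":[0,0,0]},{"grip":0.65,"xyz":[0.002,-0.001,0.03],"dr":[0,0,0]},{"grip":0.65,"xyz":[0.002,-0.001,0.036],"dr":[0,0,0]}]'
python3 -m jog '[{"grip":0.65,"xyz":[0,0,0.006],"dr":[0,0,0]},{"grip":0.65,"xyz":[0,0,0.012],"dr":[0,0,0]},{"grip":0.65,"xyz":[0,0,0.017],"dr":[0,0,0]},{"grip":0.65,"xyz":[0,0,0.017],"dr":[0,0,0]}]'
python3 g2.py .4292 .0755 .1299
```

```text
time: 24.0
eef_pos: [0.4318, 0.0646, 0.1468]
tcp_rot: [0.747, -0.601, -0.22, -0.181]
contact_force: [-0.3, 0.6, -0.1]
opening: 0.352
time: 24.33
eef_pos: [0.4296, 0.0738, 0.1323]
tcp_rot: [0.746, -0.601, -0.221, -0.181]
contact_force: [-0.6, 0.5, -0.3]
opening: 0.348
[0.4296 0.0738 0.1323] xyz [-0.0001  0.      0.0029] dr [-0.001 -0.006  0.004]
```

```bash
python3 -m jog '[{"grip":0.75,"xyz":[0,0,0.002],"dr":[0,0,0]},{"grip":0.8,"xyz":[0,0,0.002],"dr":[0,0,0]},{"grip":0.85,"xyz":[0,0,0.002],"dr":[0,0,0]},{"grip":0.9,"xyz":[0,0,0.002],"dr":[0,0,0]},{"grip":1,"xyz":[0,0,0.002],"dr":[0,0,0]},{"grip":1,"xyz":[0,0,0.002],"dr":[0,0,0]}]' 30
python3 f.py; python3 g2.py .4292 .0755 .1299
```

```text
time: 24.83
eef_pos: [0.43, 0.0742, 0.1312]
tcp_rot: [0.746, -0.602, -0.22, -0.181]
contact_force: [-0.6, -2.0, 0.4]
opening: 0.096
Ftool [ 1.35  1.02 -1.35] [0.43   0.0742 0.1312] ang 112.69
[0.43   0.0742 0.1312] xyz [-0.0005  0.0005  0.0018] dr [-0.002 -0.008  0.004]
```

```bash
python3 -m jog '[{"grip":1,"xyz":[0.003,0,-0.0048],"dr":[0,0,0]},{"grip":1,"xyz":[0.0058,0,-0.0096],"dr":[0,0,0]},{"grip":1,"xyz":[0.01,0,-0.0152],"dr":[0,0,0]},{"grip":1,"xyz":[0.0148,0,-0.0204],"dr":[0,0,0]},{"grip":1,"xyz":[0.0199,0,-0.0251],"dr":[0,0,0]},{"grip":1,"xyz":[0.0255,0,-0.0293],"dr":[0,0,0]}]'
python3 f.py
python3 -m jog '[{"grip":1,"xyz":[0.0059,0,-0.0039],"dr":[0,0,0]},{"grip":1,"xyz":[0.0121,0,-0.007],"dr":[0,0,0]},{"grip":1,"xyz":[0.0186,0,-0.0098],"dr":[0,0,0]},{"grip":1,"xyz":[0.0253,0,-0.0119],"dr":[0,0,0]},{"grip":1,"xyz":[0.0321,0,-0.0135],"dr":[0,0,0]},{"grip":1,"xyz":[0.039,0,-0.0143],"dr":[0,0,0]},{"grip":1,"xyz":[0.0461,0,-0.0147],"dr":[0,0,0]}]'
python3 f.py
python3 - <<'E'
from h import *
for n,(r,c) in(("side",(130,200)),):
    im=ctrl.read_camera(n)[:,:,::-1]
    a=im[r:r+110,c:c+150]
    cv2.imwrite(f"pics/{n}23.png",cv2.resize(a,None,fx=5,fy=5,interpolation=cv2.INTER_CUBIC))
E
```

```text
time: 25.33
eef_pos: [0.4375, 0.0381, 0.1436]
tcp_rot: [0.746, -0.601, -0.222, -0.182]
contact_force: [-2.6, 2.2, 10.0]
opening: 0.102
Ftool [-7.74  2.   -6.92] [0.4375 0.0381 0.1436] ang 114.71
time: 25.92
eef_pos: [0.4476, -0.0092, 0.1294]
tcp_rot: [0.746, -0.601, -0.22, -0.18]
contact_force: [-1.6, -0.8, 5.6]
opening: 0.097
Ftool [-2.71  1.7  -4.96] [ 0.4476 -0.0092  0.1294] ang 118.71
```

View pics/side23.png

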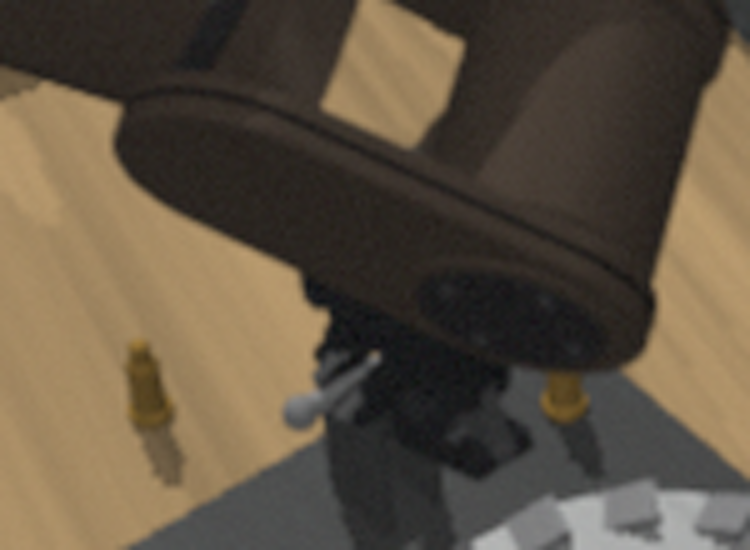

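```bash
python3 -m jog '[{"grip":1,"xyz":[0.005,0,0.0015],"dr":[0,0,0]},{"grip":1,"xyz":[0.0098,0,0.0031],"dr":[0,0,0]},{"grip":1,"xyz":[0.0166,0,0.0056],"dr":[0,0,0]},{"grip":1,"xyz":[0.0233,0,0.0082],"dr":[0,0,0]},{"grip":1,"xyz":[0.0298,0,0.0114],"dr":[0,0,0]},{"grip":1,"xyz":[0.0359,0,0.0146],"dr":[0,0,0]}]'
python3 f.py; python3 g2.py .4527 -.0364 .0685
```

```text
time: 26.47
eef_pos: [0.453, -0.0342, 0.0975]
tcp_rot: [0.748, -0.602, -0.217, -0.177]
contact_force: [-3.7, -11.3, 6.6]
opening: 0.099
Ftool [  5.09   5.99 -11.07] [ 0.453  -0.0342  0.0975] ang 121.99
[ 0.453  -0.0342  0.0975] xyz [0.0174 0.0008 0.0233] dr [ 0.    -0.018  0.005]
```

```bash
python3 -m jog '[{"grip":1,"xyz":[0.003,0,0.003],"dr":[0,0,0]},{"grip":1,"xyz":[0.006,0,0.006],"dr":[0,0,0]},{"grip":1,"xyz":[0.009,0,0.009],"dr":[0,0,0]},{"grip":1,"xyz":[0.0115,0,0.0115],"dr":[0,0,0]},{"grip":1,"xyz":[0.0125,0,0.013],"dr":[0,0,0]},{"grip":1,"xyz":[0.0125,0,0.013],"dr":[0,0,0]}]'
python3 f.py; python3 g2.py .4527 -.0364 .0685
python3 - <<'E'
from h import *
for n,(r,c) in(("side",(150,210)),):
    im=ctrl.read_camera(n)[:,:,::-1]
    a=im[r:r+110,c:c+150]
    cv2.imwrite(f"pics/{n}24.png",cv2.resize(a,None,fx=5,fy=5,interpolation=cv2.INTER_CUBIC))
E
```

```text
time: 26.97
eef_pos: [0.4543, -0.0403, 0.0788]
tcp_rot: [0.749, -0.603, -0.214, -0.175]
contact_force: [-4.3, -19.2, 4.8]
opening: 0.099
Ftool [ 12.56   8.25 -13.6 ] [ 0.4543 -0.0403  0.0788] ang 122.97
[ 0.4543 -0.0403  0.0788] xyz [0.002  0.0008 0.0109] dr [ 0.    -0.026  0.005]
```

View pics/side24.png

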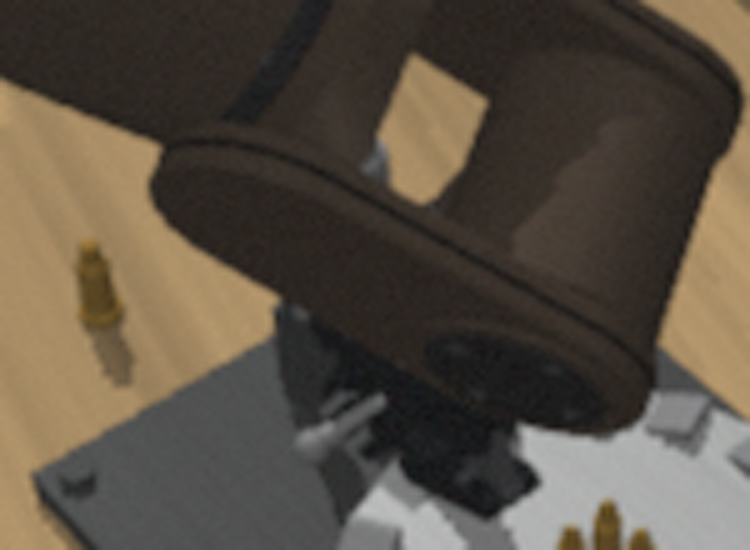

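```bash
python3 -m jog '[{"grip":1,"xyz":[0.0015,0,0],"dr":[0,0,0]},{"grip":1,"xyz":[0.0028,0,0.0005],"dr":[0,0,0]},{"grip":1,"xyz":[0.0028,0,0.0005],"dr":[0,0,0]}]'
python3 f.py; python3 g2.py .4527 -.0364 .0685
```

```text
time: 27.27
eef_pos: [0.4543, -0.0407, 0.0767]
tcp_rot: [0.748, -0.602, -0.215, -0.176]
contact_force: [-3.4, -16.0, 3.4]
opening: 0.097
Ftool [ 10.79   6.72 -10.85] [ 0.4543 -0.0407  0.0767] ang 123.05
[ 0.4543 -0.0407  0.0767] xyz [0.0006 0.0007 0.0093] dr [-0.    -0.022  0.005]
```

```bash
python3 -m jog '[{"grip":1,"xyz":[0.0012,0,-0.0012],"dr":[0,0,0]},{"grip":1,"xyz":[0.002,0,-0.002],"dr":[0,0,0]},{"grip":1,"xyz":[0.002,0,-0.002],"dr":[0,0,0]}]'
python3 f.py; python3 g2.py .4527 -.0364 .0685
```

```text
time: 27.52
eef_pos: [0.4543, -0.0406, 0.0771]
tcp_rot: [0.747, -0.602, -0.218, -0.178]
contact_force: [-1.3, -8.2, 1.6]
opening: 0.098
Ftool [ 5.61  3.03 -5.51] [ 0.4543 -0.0406  0.0771] ang 123.05
[ 0.4543 -0.0406  0.0771] xyz [0.0009 0.0007 0.0096] dr [-0.    -0.015  0.004]
```

```bash
python3 -m jog '[{"grip":1,"xyz":[0.0015,0,-0.0015],"dr":[0,0,0]},{"grip":1,"xyz":[0.0022,0,-0.001],"dr":[0,0,0]},{"grip":1,"xyz":[0.0022,0,-0.001],"dr":[0,0,0]}]'
python3 f.py; python3 g2.py .4527 -.0364 .0685
python3 - <<'E'
from h import *
for n,(r,c) in(("side",(150,210)),):
    im=ctrl.read_camera(n)[:,:,::-1]
    a=im[r:r+110,c:c+150]
    cv2.imwrite(f"pics/{n}25.png",cv2.resize(a,None,fx=5,fy=5,interpolation=cv2.INTER_CUBIC))
E
```

```text
time: 27.77
eef_pos: [0.4543, -0.0406, 0.0767]
tcp_rot: [0.746, -0.602, -0.22, -0.18]
contact_force: [-2.0, -5.7, -0.1]
opening: 0.099
Ftool [ 4.42  3.16 -2.72] [ 0.4543 -0.0406  0.0767] ang 123.06
[ 0.4543 -0.0406  0.0767] xyz [0.0007 0.0007 0.0092] dr [-0.    -0.01   0.004]
```

View pics/side25.png

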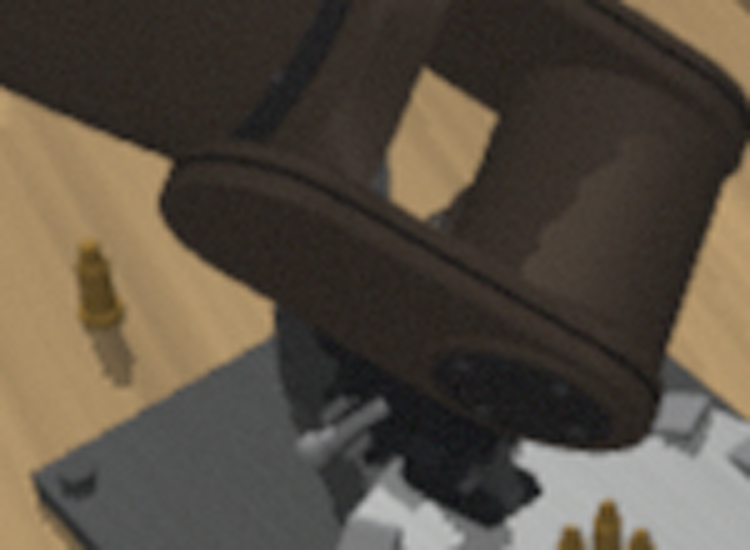

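```bash
python3 -m jog '[{"grip":1,"xyz":[0.0005,0,0.0007],"dr":[0,0,0]},{"grip":1,"xyz":[0.0009,0,0.0012],"dr":[0,0,0]},{"grip":1,"xyz":[0.0009,0,0.0012],"dr":[0,0,0]}]'
python3 f.py; python3 g2.py .4527 -.0364 .0685
```

```text
time: 28.07
eef_pos: [0.4543, -0.0408, 0.0754]
tcp_rot: [0.747, -0.602, -0.22, -0.179]
contact_force: [-1.7, -6.1, 0.8]
opening: 0.097
Ftool [ 4.25  3.   -3.68] [ 0.4543 -0.0408  0.0754] ang 123.1
[ 0.4543 -0.0408  0.0754] xyz [-0.0001  0.0007  0.0083] dr [ 0.    -0.01   0.004]
```

```bash
python3 -m jog '[{"grip":0.89,"xyz":[0,0,0],"dr":[0,0,0]},{"grip":0.87,"xyz":[0,0,0],"dr":[0,0,0]},{"grip":0.85,"xyz":[0,0,0],"dr":[0,0,0]},{"grip":0.8,"xyz":[0,0,0],"dr":[0,0,0]},{"grip":0.75,"xyz":[0,0,0],"dr":[0,0,0]},{"grip":0.7,"xyz":[0,0,0],"dr":[0,0,0]},{"grip":0.7,"xyz":[0,0,0],"dr":[0,0,0]}]'
python3 f.py
python3 -m jog '[{"grip":0.7,"xyz":[0,0,-0.01],"dr":[0,0,0]},{"grip":0.7,"xyz":[0,0,-0.03],"dr":[0,0,0]},{"grip":0.7,"xyz":[0,0,-0.06],"dr":[0,0,0]},{"grip":0.7,"xyz":[0,0,-0.09],"dr":[0,0,0]},{"grip":0.7,"xyz":[0,0,-0.13],"dr":[0,0.1,0]},{"grip":0.7,"xyz":[0,0,-0.17],"dr":[0,0.2,0]},{"grip":0.7,"xyz":[0,0,-0.2],"dr":[0,0.3,0]},{"grip":0.7,"xyz":[0,0,-0.2],"dr":[0,0.4,0]},{"grip":0.7,"xyz":[0,0,-0.2],"dr":[0,0.5,0]},{"grip":0.7,"xyz":[0,0,-0.2],"dr":[0,0.59,0]}]'
python3 -m jog '[{"grip":0.7,"xyz":[0.03,0,0],"dr":[0,0,0]},{"grip":0.7,"xyz":[0.07,0,0],"dr":[0,0,0]},{"grip":0.7,"xyz":[0.11,0,0],"dr":[0,0,0]},{"grip":0.7,"xyz":[0.15,0,0],"dr":[0,0,0]},{"grip":0.7,"xyz":[0.19,0,0],"dr":[0,0,0]},{"grip":0.7,"xyz":[0.22,0,0],"dr":[0,0,0]},{"grip":0.7,"xyz":[0.25,0,0],"dr":[0,0,0]}]'
python3 - <<'E'
from h import *
for n in("side","top"):
    im=ctrl.read_camera(n)[:,:,::-1]; cv2.imwrite(f"pics/{n}26.png",im)
    if n=="side": cv2.imwrite("pics/side26z.png",cv2.resize(im[180:375,210:440],None,fx=3,fy=3,interpolation=cv2.INTER_CUBIC))
    else: cv2.imwrite("pics/top26z.png",cv2.resize(im[155:290,240:440],None,fx=4,fy=4,interpolation=cv2.INTER_CUBIC))
E
```

```text
time: 28.65
eef_pos: [0.4545, -0.0388, 0.0759]
tcp_rot: [0.746, -0.601, -0.221, -0.181]
contact_force: [0.2, 0.2, 0.4]
opening: 0.298
Ftool [-0.39 -0.26 -0.24] [ 0.4545 -0.0388  0.0759] ang 122.51
time: 29.48
eef_pos: [0.4776, -0.1472, 0.2459]
tcp_rot: [0.778, -0.628, 0.009, 0.002]
contact_force: [0.3, 0.6, 0.3]
opening: 0.298
time: 30.07
eef_pos: [0.5296, -0.3929, 0.2465]
tcp_rot: [0.778, -0.629, 0.006, 0.001]
contact_force: [-0.2, 0.0, -0.3]
opening: 0.3
```

View pics/side26z.png

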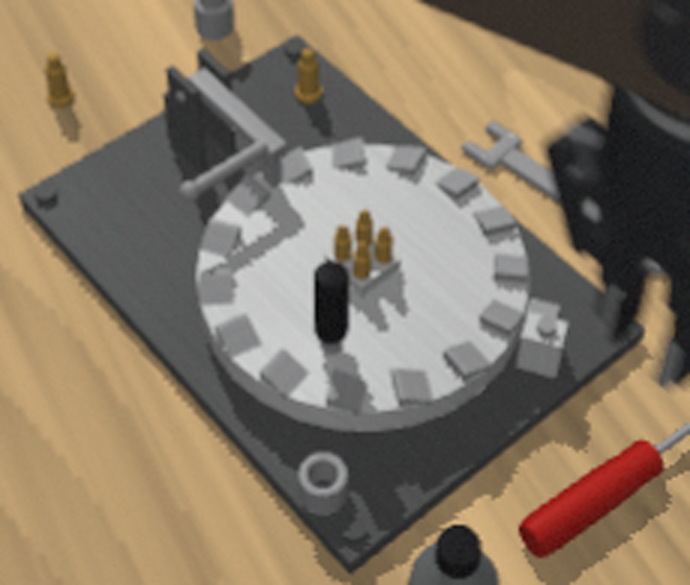

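View pics/top26z.png

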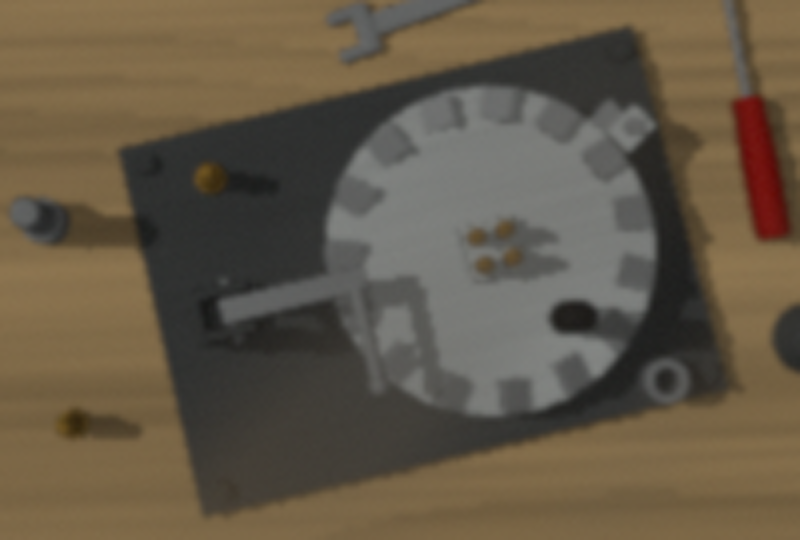

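```bash
python3 - <<'E'
import cv2,numpy as np
a=cv2.imread("pics/side0.png")[190:265,250:350];b=cv2.imread("pics/side26.png")[190:265,250:350]
cv2.imwrite("pics/cmp.png",np.vstack([cv2.resize(i,None,fx=4,fy=4,interpolation=cv2.INTER_CUBIC) for i in(a,b)]).reshape(2,300,400,3).transpose(1,0,2,3).reshape(300,800,3))
E
```

```text
(no output)
```

View pics/cmp.png

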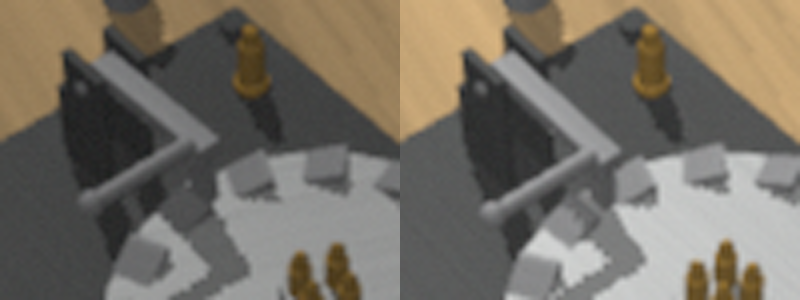

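```bash
python3 - <<'E'
from h import *
im=cv2.imread("pics/top26.png"); cv2.imwrite("pics/top26l.png",cv2.resize(im[155:230,360:435],None,fx=8,fy=8,interpolation=cv2.INTER_CUBIC))
b=tri((272.0,241.9),tz(376,388)); print(b)
old=cv2.imread("pics/top19.png"); new=cv2.imread("pics/top26l.png")
a=cv2.cvtColor(old,6)[180:300,100:250].astype(np.float32); c=cv2.cvtColor(new,6)[180:300,100:250].astype(np.float32)
print(cv2.phaseCorrelate(a,c))
E
```

```text
[ 0.43475922 -0.06061275  0.09296502]
((-0.019396692304951557, 0.03528824444576628), 0.7091751357184516)
```

View pics/top26l.png

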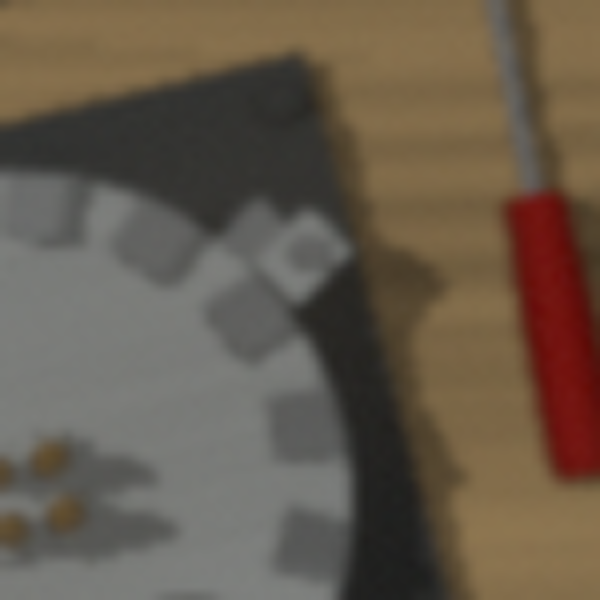

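The lug and wheel have not shifted from when they touched the stop (less than 0.01 px). The bar triangulates to 93.0 mm, which is the nominal height with the pawl down. Handing in.

```bash
python3 -c "
from plant import ctrl
print(ctrl.get_state()['time'],ctrl.get_state()['contact_force']);print(ctrl.sign_off())"
```

```text
30.1667 [-0.2378884   0.63012895 -0.05926153]
the job is handed in; nothing more can be done
None
```

The ratchet table is back at its start, and I handed the job in at 30.2 s. I threw the pawl back by its bar and it stayed up. I then turned the wheel clockwise by its handle in small steps until the lug met the stop, with about 6 N along the handle's circle. Last, I lowered the pawl by its bar, let go and moved the arm clear.

**Last checks:**
- **Lug and stop:** the top picture shows the lug against the stop, shifted less than 0.01 px since contact.
- **Pawl:** the bar triangulates to 93.0 mm above the bench, its nominal height with the pawl down. It sits about 5 mm lower than at the start.
- **Loose things:** those in the last pictures look unmoved; I did not measure each one.
- **Arm:** it reads about 0 N of contact force.

**What went wrong or disagreed:**
- **Two early slips:** my first two lifts slipped off the bar, and the pawl fell back onto the teeth from a small height. The wheel was still forward then. I could not measure the pawl-on-wheel force in those falls, so I cannot rule out that it passed 20 N.
- **Finger tips:** in the pictures they sat about 19 mm behind the reported TCP. I allowed for this from then on.

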